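# Change over a screw press: unload set lino blocks, load pasted ones evenly, screw down

### The arm

A 7-joint arm with a two-finger parallel gripper is mounted at the origin on the work surface; the furniture and walls round the work are solid. World frame = base frame: x ahead of the robot, y to its left, z up, the work surface at z = 0. Lengths are in m, angles in rad, forces in N, time in s.
With the tool pointing down it reaches from about 0.425 to 0.925 m from the base axis. Payload 6.8 kg.
Tool frame: the origin (TCP) lies at the very end of the fingers, on their centre line; the grasp point (between the pads) lies 19 mm behind it; z points along the fingers, y is the line along which they close (so a half turn about z gives the same grasp; the last joint's range is limited). The gripper opens to 85 mm and grips with 20 to 120 N. Pads are 22 mm wide; open, the fingers measure 114 mm over their backs; the gripper's body (76 mm by 85 mm) begins 54 mm behind the grasp point. The pads swing forward as they close: fully open they stand 13 mm farther back than shut.
Start: joints at [1.08, 0.477, 0.022, 1.555, -0.011, 1.109, -0.083], TCP at [0.252, -0.626, 0.231] pointing down, gripper open.
Joint ranges: [-2.96, 2.96], [-0.34, 2.1], [-1.41, 1.46], [0.24, 2.44], [-1.37, 4.51], [0.17, 1.92], [-2.96, 2.96]. Speed limits (rad/s): [2.39, 2.39, 3.14, 3.14, 3.14, 3.14, 3.14].

### API

Orientations are given as a rotation vector (axis times angle).
In Python, from bench import get_obs, viewer, r gives the robot as it stands. The module is installed in compiled form; this text tells all that it offers.
- The arm moves only by the tool play_rows, never from a script. Its argument "commands" is a list that holds one entry, the list of rows, each a list of 5 numbers: the gripper's target within -1 to 1 (shut at 1, half-way at 0, fully open at -1), then the shift along the tool's x, y, z scaled (see below), then the turn about the tool's z scaled (see below). A call has 1 to 12 rows; each row is the pose to reach, as a shift and turn from the pose commanded when the call began, along the tool's axes at that moment; what a row does not reach only later rows make up. The controller multiplies each number of a shift by 0.2 m and each number of a turn by pi/2 rad. A row lasts 1/12 s, in which the tool goes at most 41.7 mm and 7.16 degrees, less where a joint would pass 70% of its speed; a pose out of reach is approached as far as the arm can. A call with a number of a shift or a turn outside -1 to 1 is refused whole. A call with a gripper value outside its range is refused whole. The fingers move at their own pace and stop on an object; "grip_force" is the grip in N (left out, the last holds). Time passes only in rows, so rows that repeat a pose let the fingers close. It gives the time, the measured TCP pose, the force, the opening and the grip force at its end, in the units of the state.
- get_obs(): the state, without advancing time (a new reading comes with each control period).
- viewer.grab_frame(name): name is "side" or "top"; returns a dict with "pixels" (480x640x3 uint8, red, green, blue), "fovy" (degrees; the focal length in pixels is half the picture's height over the tangent of half this angle, whatever the lens; pixels are square), "cx", "cy" (the principal point, pixels), "world_to_cam" (4x4, takes a point from world to camera coordinates). Camera axes: x right, y up, looking along -z (the intrinsics and any distortion apply to the point x, -y, -z); pixel columns grow to the right and rows downward; lengths in m; the calibration is good to about 2 mm. A picture is of the moment at which its call begins. There is no depth.
- r.hand_in(): hands the job in; it is judged then, once.
Trained networks look in a picture, given as the dict that the camera call returned (one of the last four; its "shot" number tells which), for a name from the list of things; names that differ only in an ending like _2 or _b are one class to them, and where a whole thing is asked for, a point or a joint stands for the part that bears it (a point fixed in the world has none). Each returns a list of dicts, best first, with "score" (0 to 1); they miss things now and then, are a little off and sometimes report something else, mostly with a low value. They report only what shows in the picture. A call takes as long as a camera call. They do not tell look-alikes from the thing itself.
- viewer.trace(picture, thing): "pixels" (480x640 bool, what is visible of it) and "rect" ([left, top, right, bottom] in pixels, round what is visible of it).
The state is a dict: "clock": time; "joints": joint angles; "qvel": joint speeds; "tau": joint torques, N m; "tcp_pos": TCP position; "orientation": TCP orientation; "contact_force": force on the tool from outside, world axes, zero at the start; "moment": the same for the moment, N m; "grip_width": finger opening in m; "gripper_force": force on a finger pad.
Only numpy, scipy, OpenCV 4.12 (cv2) and the standard library are available. Lean on these libraries where they do the work, as an engineer would, in place of code of your own. Each camera call takes 0.05 s, during which the arm holds its last target. There are 200 camera calls.

### The job

Change over the screw press: wind its handwheel all the way up, pull the bed out, and lay the two pressed brown blocks flat on the slatted drying rack, side by side. Then lay every waiting green block flat and square on the bed's marked places so that the load is even about the screw - a single block in the middle, two on the outer places, three on all of them - push the bed fully home and wind the handwheel all the way down so that the platen grips them. Never have the bed out while the platen is down, and leave the paste pot and the wooden baren where they are.

Things in the scene. Friction and masses are not known exactly. Their poses are not given: they have to be found in the camera images.
- press: Green bench screw press, fixed; place and yaw vary. Origin on the table under the screw's axis. The bed slides out along its own -y. Columns 22 mm thick at x = +-146 mm, crown beam 42 mm wide, 133 to 179 mm high. Platen 256 x 104 x 16 mm over the bed's home place, its underside 64 mm above the table at wheel 0, 92 mm at 12.57. Two rails 28 mm high reach to y = -305 mm.
- press_wheel (a joint): Angle of the black handwheel (vertical axis, on top of the press), rad: 0 = down at its stop; 12.57 (two turns) = up at its stop. Grows counter-clockwise seen from above; wheel, grip and platen rise 14 mm a turn (2.23 mm per rad). Stays where left; takes 2 N at the crank grip, up to 15 N on the last 0.3 rad, where the platen bears on the blocks (it may ease back 0.3). Starts at 0.9 to 2.6.
- wheel_hub (a point): Centre of the handwheel at rim height, on the screw's axis, 206 mm above the table when fully down, 234 mm when up. Rim radius 60 mm, rim 14 mm thick; hub 38 mm in diameter, its top 19 mm above this point.
- crank_grip_mid (a point): Middle of the red crank grip, an upright barrel 25 mm in diameter and 47 mm tall on the rim, 60 mm from the screw's axis. It revolves freely on its pin: a hand that holds it can go round without turning itself. The point is on its axis, 24 mm above its foot, 23 mm below its top; the foot is 4 mm above the rim.
- press_stem: The screw with the green platen fixed to its lower end; rises and sinks with the handwheel. Origin on the screw's axis, 0 to 1 mm below the table at wheel 0.
- press_bed (a joint): How far the aluminium bed is pulled out, m: 0 = fully home under the platen, 0.21 = fully out at its stop. It slides level along the press's -y and takes about 3 N to move; it stays where it is left.
- bed_knob (a point): A point on the axis of the bed's upright wooden pull knob: 24 mm in diameter, 38 mm tall, this point is 22 mm above its foot and 16 mm below its top. It stands on a 56 mm wide tongue (top 38 mm above the table), 145 mm in front (press -y) of the middle of the bed.
- bed_near (a point): Outer place on the bed's top face at the press's -x end, where scribed lines cross, 80 mm from the middle place. Axes as the press's. A block laid here has its centre on this point and its long (75 mm) side along the press's x, which is the line of the three places.
- bed_mid (a point): Middle place (red dot) on the bed's top face, 44 mm above the table, on the screw's axis when the bed is home. The bed plate is 250 mm (press x) by 100 mm (press y).
- bed_far (a point): Outer place on the bed's top face at the press's +x end, 80 mm from the middle place.
- drying_rack: Fixed slatted wooden drying rack, 260 mm (its x) by 110 mm (its y), the top of its slats 26 mm above the table. Origin on the table under its middle; place and yaw vary. Both brown blocks fit side by side along its x, with centres 55 mm either side of the middle.
- pressed_0: Brown mounted lino block, 95 mm (its x) by 65 mm (its y), 21 mm thick, 100 g; origin at the centre of its underside, z up. Starts on the bed in the closed press.
- pressed_1: Brown mounted lino block, 95 mm (its x) by 65 mm (its y), 21 mm thick, 100 g; origin at the centre of its underside, z up. Starts on the bed in the closed press.
- waiting_0: Green mounted lino block, freshly pasted, 75 mm (its y) by 60 mm (its x), 21 mm thick, 100 g; origin at the centre of its underside, z up (carved face). Starts on the table if present: one to three of the three are there.
- waiting_1: Green mounted lino block, freshly pasted, 75 mm (its y) by 60 mm (its x), 21 mm thick, 100 g; origin at the centre of its underside, z up (carved face). Starts on the table if present: one to three of the three are there.
- waiting_2: Green mounted lino block, freshly pasted, 75 mm (its y) by 60 mm (its x), 21 mm thick, 100 g; origin at the centre of its underside, z up (carved face). Starts on the table if present: one to three of the three are there.
- paste_pot: Bystander: paste pot with red lid, 58 mm in diameter, 50 mm high.
- baren: Bystander: wooden rubbing disc, 108 mm in diameter, 48 mm high with its knob.
Mind the look-alikes: they are no part of the job. What is shaped like the waiting_2 but orange is not meant.

How it is judged:
By the outcome, as a careful person would: the job done as asked, in the order asked, and still so for the second after the job is handed in, with the robot touching nothing.
Of waiting_0, waiting_1, waiting_2 only 1 to 3 are there at a start; the rules pass over those that are not, and their reading is None.
At some moment in a run one of pressed_0, pressed_1 may be knocked a few centimetres aside while the robot is not near it.
Once in a run the grip may slacken for a moment while it holds something.
It also fails if it takes over 210 s, if anything falls off the work surface, if the arm or the gripper's body presses on something with over 40 N, if the wrist force passes 120 N, or if a joint passes its speed limit or range.

## Working session

There is one attempt and no reset: what is moved stays moved. The work goes in short steps, Python scripts to look and compute and a tool call to move; the robot and the scene stay as the last step left them, time stands still between calls to the robot, and variables do not carry over. Pictures are saved under pics/ and viewed, at most 18 in all, crops included, and the job is handed in when it is done.

Besides the shell and the picture viewer there is one more tool, called after ">>>" as name(argument=value, ...) on one line, values as JSON. play_rows: Moves the arm, as the interface text tells. Shifts and turns lie within -1 to 1; 1 stands for 0.2 m of shift or pi/2 rad of turn. Its arguments: {"type":"object","properties":{"commands":{"type":"array","items":{"type":"array","items":{"type":"array","items":{"type":"number","minimum":-1,"maximum":1}}}},"grip_force":{"type":"number"}},"required":["commands"]}

```bash
mkdir -p pics; cat > h.py <<'E'
import numpy as np, cv2
from bench import get_obs, viewer, r
from scipy.spatial.transform import Rotation as R
def snap(name, fn=None):
    p=viewer.grab_frame(name)
    if fn: cv2.imwrite('pics/'+fn, cv2.cvtColor(p['pixels'],cv2.COLOR_RGB2BGR))
    return p
def cam(p):
    f=240/np.tan(np.radians(p['fovy'])/2); return f,p['cx'],p['cy'],np.array(p['world_to_cam'])
def ray(p,uv,z):
    f,cx,cy,T=cam(p); uv=np.atleast_2d(uv).astype(float)
    d=np.stack([(uv[:,0]-cx)/f,-(uv[:,1]-cy)/f,-np.ones(len(uv))],1)
    Ri=T[:3,:3].T; o=-Ri@T[:3,3]; d=d@Ri.T
    return o+d*((z-o[2])/d[:,2])[:,None]
def proj(p,X):
    f,cx,cy,T=cam(p); c=np.atleast_2d(X)@T[:3,:3].T+T[:3,3]
    return np.stack([cx+f*c[:,0]/-c[:,2],cy-f*c[:,1]/-c[:,2]],1)
E
python3 - <<'E'
from h import *
o=get_obs()
for k in ('clock','tcp_pos','orientation','grip_width','contact_force'): print(k,np.round(o[k],3))
print(R.from_rotvec(o['orientation']).as_matrix().round(3))
for n in('side','top'):
    p=snap(n,n+'0.png'); print(n,{k:v for k,v in p.items() if k not in('pixels','world_to_cam')}); T=np.array(p['world_to_cam']); print((-T[:3,:3].T@T[:3,3]).round(3))
    for t in('press','press_wheel','crank_grip_mid','bed_knob','drying_rack','pressed_0','waiting_0','paste_pot','baren'):
        print(t,[(round(d['score'],2),np.round(d['rect']).tolist()) for d in viewer.trace(p,t)])
E
```

```text
clock 0.0
tcp_pos [ 0.252 -0.626  0.23 ]
orientation [-3.083e+00 -5.970e-01  1.000e-03]
grip_width 0.085
contact_force [0.317 0.854 0.646]
[[ 0.928  0.374 -0.001]
 [ 0.374 -0.928  0.002]
 [-0.    -0.002 -1.   ]]
side {'fovy': 47.1112499390194, 'cx': 309.0457124898112, 'cy': 241.16887520959182, 'shot': 1}
[0.14  1.08  0.728]
press [(0.71, [152.0, 268.0, 337.0, 427.0])]
press_wheel [(0.8, [198.0, 268.0, 275.0, 311.0]), (0.35, [234.0, 278.0, 248.0, 303.0]), (0.24, [350.0, 275.0, 385.0, 306.0])]
crank_grip_mid [(0.73, [233.0, 277.0, 246.0, 303.0]), (0.15, [199.0, 270.0, 274.0, 311.0])]
bed_knob [(0.94, [171.0, 355.0, 308.0, 401.0]), (0.4, [381.0, 247.0, 403.0, 273.0])]
drying_rack []
pressed_0 [(0.77, [238.0, 370.0, 285.0, 387.0])]
waiting_0 [(0.71, [348.0, 333.0, 388.0, 369.0]), (0.67, [318.0, 257.0, 354.0, 279.0]), (0.6, [253.0, 247.0, 286.0, 266.0])]
paste_pot [(0.69, [383.0, 248.0, 404.0, 268.0])]
baren [(0.98, [345.0, 275.0, 384.0, 305.0]), (0.7, [233.0, 276.0, 246.0, 303.0])]
top {'fovy': 54.24763430145727, 'cx': 313.20903828159595, 'cy': 241.75719626177974, 'shot': 2}
[-0.177 -0.293  1.091]
press [(0.73, [171.0, 163.0, 302.0, 284.0])]
press_wheel [(0.7, [185.0, 171.0, 239.0, 207.0]), (0.62, [179.0, 174.0, 194.0, 188.0]), (0.18, [194.0, 204.0, 271.0, 268.0])]
crank_grip_mid [(0.72, [180.0, 176.0, 195.0, 189.0])]
bed_knob [(0.75, [195.0, 204.0, 278.0, 271.0]), (0.53, [179.0, 174.0, 261.0, 260.0])]
drying_rack [(0.83, [414.0, 313.0, 457.0, 356.0])]
pressed_0 [(0.38, [169.0, 162.0, 304.0, 283.0])]
waiting_0 [(0.84, [218.0, 300.0, 247.0, 325.0])]
paste_pot [(0.82, [353.0, 341.0, 379.0, 373.0])]
baren []
```

View pics/top0.png

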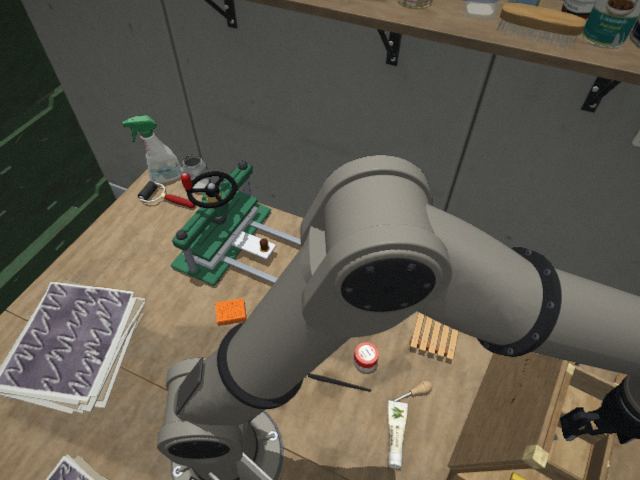

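View pics/side0.png

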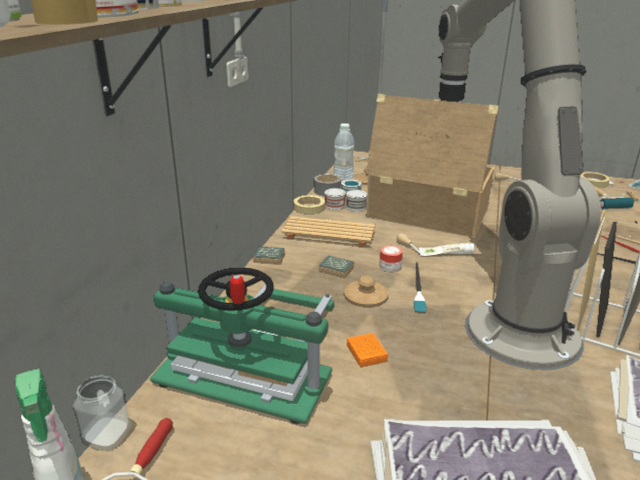

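Top: press upper left (wheel ~212,190; knob ~264,244), orange look-alike (231,311), rack partly hidden at (435,337). Side: greens at (336,265) and (270,255), rack (330,231), knob hidden behind the press.

```bash
cat >> h.py <<'E'
def tri(p,a,q,b):
    f,cx,cy,T=cam(p); g,dx,dy,S=cam(q)
    K=lambda f,cx,cy:np.array([[f,0,cx],[0,f,cy],[0,0,1]])
    D=np.diag([1,-1,-1,1])
    X=cv2.triangulatePoints(K(f,cx,cy)@(D@T)[:3],K(g,dx,dy)@(D@S)[:3],np.array(a,float).reshape(2,1),np.array(b,float).reshape(2,1)).ravel()
    X=X[:3]/X[3]; return X, np.linalg.norm(proj(p,X)-a), np.linalg.norm(proj(q,X)-b)
E
python3 - <<'E'
from h import *
t=snap('top');s=snap('side')
print('hub',tri(t,[212,189],s,[236,288]))
print('crank',tri(t,[187,182],s,[239,290]))
print('knob',ray(t,[264,241],.07))
print('greens',ray(s,[[336,267],[270,256],[368,352]],.02).round(3))
print('rack',ray(s,[330,229],.026),ray(t,[435,337],.026))
print('pot',ray(t,[366,352],.05),'baren',ray(s,[366,295],.01))
print('posts',ray(t,[[180,238],[243,167]],.18), ray(s,[[165,297],[316,320]],.18))
o=get_obs();print(o['joints'])
E
```

```text
hub (array([0.52119325, 0.33127637, 0.20877568]), np.float64(0.34349886126345835), np.float64(0.37460397801677164))
crank (array([0.49033555, 0.38174444, 0.24101129]), np.float64(0.3811598661292307), np.float64(0.43544318398172727))
knob [[0.51728383 0.18444784 0.07      ]]
greens [[ 0.457 -0.113  0.02 ]
 [ 0.64  -0.115  0.02 ]
 [ 0.302  0.199  0.02 ]]
rack [[ 0.53036588 -0.31170167  0.026     ]] [[ 0.45329056 -0.33413759  0.026     ]]
pot [[ 0.33100805 -0.19375     0.05      ]] baren [[ 0.35638389 -0.02275265  0.01      ]]
posts [[0.36256932 0.33024775 0.18      ]
 [0.65863833 0.31965564 0.18      ]] [[0.65111124 0.3588476  0.18      ]
 [0.36865109 0.34139797 0.18      ]]
[ 1.07989062  0.47698576  0.02244474  1.5553979  -0.01148271  1.10927594
 -0.08312089]
```

>>> play_rows(commands=[[[-1,0,0,-0.3,0],[-1,0,0,-0.7,0],[-1,0,0,-0.9,0.1],[-1,0,0,-0.9,0.2],[-1,0,0,-0.9,0.244],[-1,0,0,-0.9,0.244],[-1,0,0,-0.9,0.244]]])

```text
clock: 1.68
tcp_pos: [0.2523, -0.6264, 0.4123]
orientation: [3.14, 0.001, 0.001]
contact_force: [-1.0, 0.0, -1.6]
grip_width: 0.0854
gripper_force: 0.0
```

>>> play_rows(commands=[[[-1,0.15,-0.15,0,0],[-1,0.3,-0.3,0,0],[-1,0.5,-0.5,0,0],[-1,0.7,-0.7,0,0],[-1,0.9,-0.9,0,0],[-1,1,-1,0,0],[-1,1,-1,0,0]]])

```text
clock: 2.27
tcp_pos: [0.4542, -0.4225, 0.4092]
orientation: [-3.138, -0.008, 0.003]
contact_force: [0.9, -0.5, -0.3]
grip_width: 0.0855
gripper_force: 0.0
```

```bash
python3 - <<'E'
from h import *
o=get_obs()
print(o['clock'],o['tcp_pos'].round(4) if hasattr(o['tcp_pos'],'round') else o['tcp_pos'],R.from_rotvec(o['orientation']).as_matrix().round(3)[:,0],np.round(o['joints'],2))
E
```

```text
2.2667 [ 0.4542 -0.4225  0.4092] [ 1.     0.005 -0.002] [ 0.66  0.28 -0.02  1.44  0.    1.42 -0.92]
```

>>> play_rows(commands=[[[-1,0.12,-0.17,0,0],[-1,0.27,-0.37,0,0],[-1,0.42,-0.57,0,0],[-1,0.57,-0.77,0,0],[-1,0.75,-1,0,0]]])

```text
clock: 2.68
tcp_pos: [0.5769, -0.2573, 0.4093]
orientation: [-3.14, -0.003, 0.005]
contact_force: [0.3, -0.5, 0.3]
grip_width: 0.0854
gripper_force: 0.0
```

>>> play_rows(commands=[[[-1,0.05,-0.2,0,0],[-1,0.1,-0.4,0,0],[-1,0.13,-0.6,0,0],[-1,0.15,-0.8,0,0],[-1,0.15,-1,0,0]]])

```text
clock: 3.1
tcp_pos: [0.6065, -0.0571, 0.4088]
orientation: [-3.141, -0.004, 0.006]
contact_force: [0.7, 1.0, 0.1]
grip_width: 0.0855
gripper_force: 0.0
```

>>> play_rows(commands=[[[-1,0,-0.2,0,0],[-1,0,-0.4,0,0],[-1,0,-0.6,0,0],[-1,-0.05,-0.8,0,0],[-1,-0.1,-1,0,0]]])

```text
clock: 3.52
tcp_pos: [0.5858, 0.1423, 0.4089]
orientation: [3.141, 0.003, -0.006]
contact_force: [0.4, -0.9, 0.7]
grip_width: 0.0853
gripper_force: 0.0
```

>>> play_rows(commands=[[[-1,-0.1,-0.2,0,-0.07],[-1,-0.2,-0.4,0,-0.15],[-1,-0.35,-0.6,0,-0.22],[-1,-0.45,-0.8,0,-0.3],[-1,-0.6,-1,0,-0.38],[-1,-0.6,-1,0,-0.45],[-1,-0.6,-1,0.05,-0.53],[-1,-0.6,-1,0.1,-0.6],[-1,-0.6,-1,0.15,-0.68],[-1,-0.6,-1,0.2,-0.75],[-1,-0.6,-1,0.2,-0.83],[-1,-0.6,-1,0.2,-0.9]]])

```text
clock: 4.52
tcp_pos: [0.4661, 0.3398, 0.3684]
orientation: [-2.38, -2.05, 0.008]
contact_force: [-0.1, -0.3, -0.2]
grip_width: 0.0853
gripper_force: 0.0
```

>>> play_rows(commands=[[[-1,0,0,0,-0.07],[-1,0,0,0,-0.1],[-1,0,0,0,-0.1]]])

```text
clock: 4.77
tcp_pos: [0.4664, 0.3401, 0.3693]
orientation: [-2.217, -2.225, 0.005]
contact_force: [0.1, 0.7, 0.3]
grip_width: 0.0853
gripper_force: 0.0
```

```bash
python3 - <<'E'
from h import *
o=get_obs()
print(o['clock'],np.round(o['tcp_pos'],4),R.from_rotvec(o['orientation']).as_matrix().round(3)[:,0],np.round(o['joints'],2))
t=snap('top','top1.png');s=snap('side','side1.png')
E
```

```text
4.7667 [0.4664 0.3401 0.3693] [-0.003  1.    -0.002] [-0.21  0.28 -0.66  1.57  0.18  1.35 -0.89]
```

View pics/top1.png

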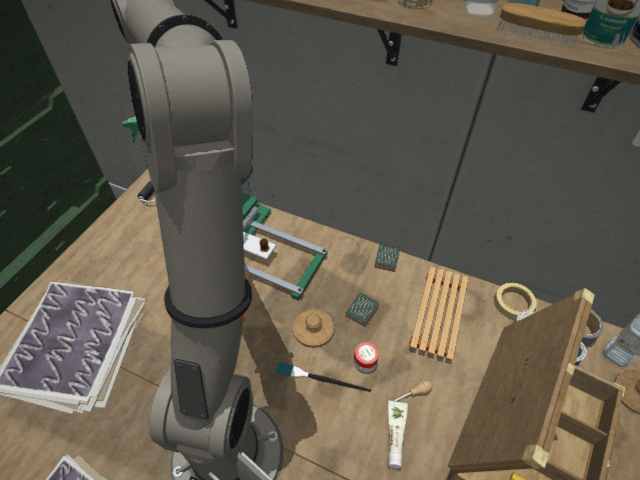

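View pics/side1.png

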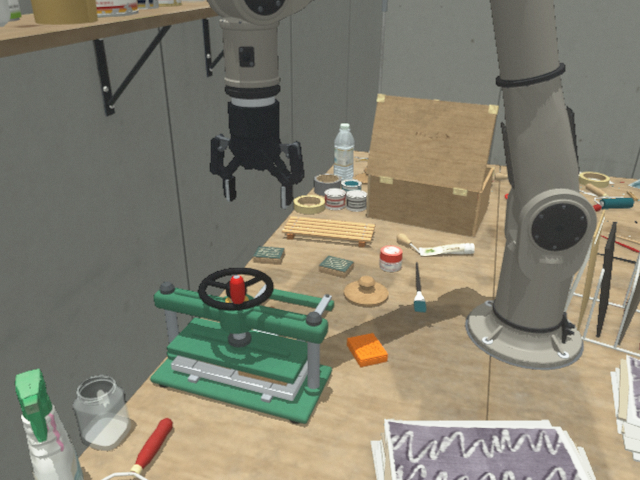

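Two greens only: top (387,257) and (362,308); rack centre about (440,313), running left-right in world y; everything else clear of the way.

```bash
cat >> h.py <<'E'
def rect(p,mask,z):
    m=np.asarray(mask).astype(np.uint8)
    c=max(cv2.findContours(m,cv2.RETR_EXTERNAL,cv2.CHAIN_APPROX_NONE)[0],key=len)[:,0]
    X=ray(p,c,z)[:,:2]
    (cx,cy),(w,h),a=cv2.minAreaRect((X*1000).astype(np.float32))
    if w<h: w,h,a=h,w,a+90
    return np.round([cx,cy,w,h,(a+90)%180-90],1)  # mm, long side angle
E
python3 - <<'E'
from h import *
t=snap('top');s=snap('side')
for th,z in(('waiting_0',.02),('drying_rack',.026),('baren',.015),('paste_pot',.045)):
  for n,p in(('top',t),('side',s)):
    for d in viewer.trace(p,th):
        if d['score']>.4: print(th,n,round(d['score'],2),np.round(d['rect']),rect(p,d['pixels'],z))
for n,p in(('top',t),('side',s)):
  for th in('bed_knob','crank_grip_mid','press_wheel'):
    for d in viewer.trace(p,th): print(th,n,round(d['score'],2),np.round(d['rect']))
# slats
print('rack corners slat top', ray(t,[[432,268],[468,278],[452,358],[412,351]],.026).round(3))
print('rails ends',ray(t,[[326,250],[301,291]],.028).round(3))
E
python3 -c "
import cv2;a=cv2.imread('pics/top1.png')[150:370,200:480];cv2.imwrite('pics/c1.png',cv2.resize(a,None,fx=2.6,fy=2.6,interpolation=3))"
```

```text
waiting_0 top 0.81 [373. 242. 399. 274.] [ 647.7 -140.6   90.    58.8    8.6]
waiting_0 top 0.59 [348. 293. 378. 327.] [ 459.3 -137.8   86.8   62.3   -8.7]
waiting_0 side 0.88 [255. 247. 286. 265.] [ 645.6 -120.3   93.4   80.9  -80.5]
waiting_0 side 0.75 [318. 256. 352. 278.] [ 457.  -116.4   87.9   86.3   80.2]
drying_rack top 0.7 [413. 266. 468. 359.] [ 537.6 -324.8  264.   109.9    4.8]
drying_rack side 0.78 [285. 219. 377. 247.] [ 533.1 -298.8  259.   155.2    4.9]
baren top 0.62 [291. 311. 334. 351.] [356.7 -42.8 106.8 106.2  24.7]
baren side 0.61 [348. 274. 384. 307.] [357.8 -25.1 109.9 109.2  55.9]
paste_pot top 0.74 [354. 340. 381. 373.] [ 323.4 -197.5   76.8   55.6   15.8]
paste_pot side 0.75 [378. 246. 404. 273.] [ 324.2 -159.8  136.3   56.3  -80.4]
bed_knob top 0.59 [245. 204. 278. 259.]
press_wheel top 0.16 [413. 268. 468. 358.]
bed_knob side 0.73 [172. 354. 309. 404.]
bed_knob side 0.69 [319. 257. 353. 280.]
bed_knob side 0.49 [345. 273. 387. 302.]
crank_grip_mid side 0.65 [233. 278. 242. 304.]
crank_grip_mid side 0.22 [176. 357. 307. 399.]
press_wheel side 0.57 [200. 266. 274. 309.]
rack corners slat top [[ 0.658 -0.269  0.026]
 [ 0.666 -0.368  0.026]
 [ 0.415 -0.387  0.026]
 [ 0.393 -0.293  0.026]]
rails ends [[0.591 0.026 0.028]
 [0.435 0.03  0.028]]
```

View pics/c1.png

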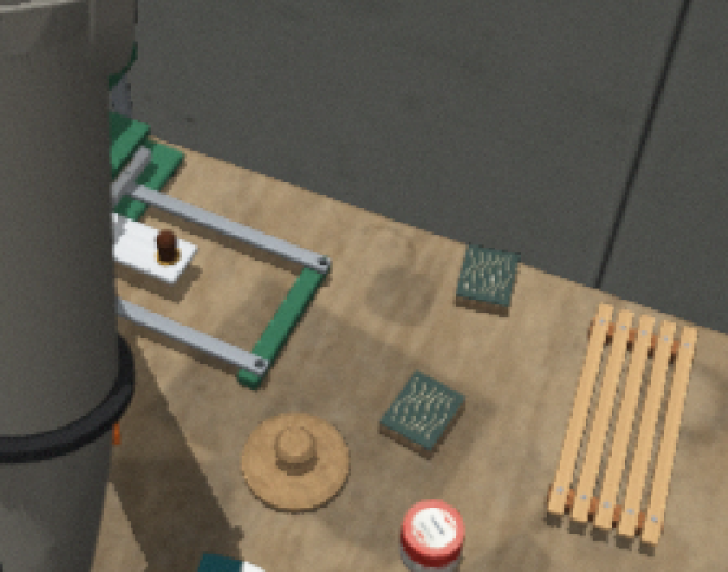

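>>> play_rows(commands=[[[-1,0.1,0.06,0.1,0],[-1,0.21,0.12,0.2,0],[-1,0.21,0.12,0.3,0],[-1,0.21,0.12,0.4,0],[-1,0.21,0.12,0.5,0],[-1,0.21,0.12,0.6,0],[-1,0.21,0.12,0.65,0],[-1,0.21,0.12,0.7,0],[-1,0.21,0.12,0.7,0]]])

```text
clock: 6.42
tcp_pos: [0.4906, 0.382, 0.2296]
orientation: [-2.222, -2.221, 0.004]
contact_force: [-0.8, -0.9, -1.1]
grip_width: 0.0851
gripper_force: 0.0
```

>>> play_rows(commands=[[[0.2,0,0,0,0],[0.5,0,0,0,0],[1,0,0,0,0],[1,0,0,0,0],[1,0,0,0,0],[1,0,0,0,0],[1,0,0,0,0],[1,0,0,0,0]]], grip_force=30)

```text
clock: 7.08
tcp_pos: [0.4917, 0.3829, 0.2321]
orientation: [2.222, 2.22, 0.002]
contact_force: [-0.0, -1.3, 5.2]
grip_width: 0.0236
gripper_force: 29.6
```

```bash
python3 - <<'E'
from h import *
o=get_obs()
print(o['clock'],np.round(o['tcp_pos'],4),np.round(o['contact_force'],1),o['grip_width'],np.round(o['joints'],2))
t=snap('top');s=snap('side','side2.png')
a=s['pixels'][200:340,130:330,::-1];cv2.imwrite('pics/c2.png',cv2.resize(a,None,fx=3,fy=3,interpolation=3))
E
```

```text
7.0833 [0.4917 0.3829 0.2321] [-0.  -1.3  5.2] 0.02362342808728592 [-0.3   0.46 -0.63  1.65  0.3   1.12 -1.01]
```

View pics/c2.png

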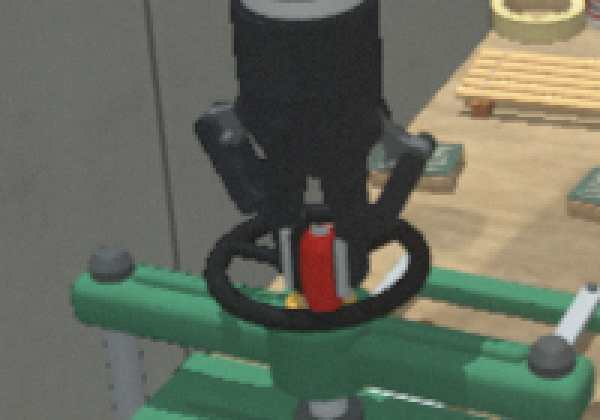

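Crank barrel is between the pads (width 23.6 mm), tips lightly on the rim. Compute the arc.

```bash
cat >> h.py <<'E'
def arc(phi0,step,n,lift=0,rad=.06):
    d=step*np.arange(1,n+1); ph=phi0+d
    c=np.stack([rad*(np.sin(ph)-np.sin(phi0)),rad*(np.cos(ph)-np.cos(phi0)),-(.00223*d+lift)],1)/.2
    print([[1]+[round(float(v),3) for v in r_]+[0] for r_ in c], 'end phi',phi0+step*n)
E
python3 - <<'E'
from h import *
arc(2.085,.2,12,.003)
E
```

```text
[[1, -0.035, -0.049, -0.017, 0], [1, -0.078, -0.09, -0.019, 0], [1, -0.129, -0.122, -0.022, 0], [1, -0.185, -0.143, -0.024, 0], [1, -0.244, -0.152, -0.026, 0], [1, -0.304, -0.149, -0.028, 0], [1, -0.362, -0.135, -0.031, 0], [1, -0.416, -0.109, -0.033, 0], [1, -0.464, -0.073, -0.035, 0], [1, -0.504, -0.029, -0.037, 0], [1, -0.534, 0.023, -0.04, 0], [1, -0.553, 0.08, -0.042, 0]] end phi 4.485
```

>>> play_rows(commands=[[[1,-0.035,-0.049,-0.017,0],[1,-0.078,-0.09,-0.019,0],[1,-0.129,-0.122,-0.022,0],[1,-0.185,-0.143,-0.024,0]]], grip_force=40)

```text
clock: 7.52
tcp_pos: [0.4622, 0.3442, 0.2342]
orientation: [2.221, 2.221, -0.003]
contact_force: [8.2, 0.1, -12.6]
grip_width: 0.0236
gripper_force: 41.9
```

>>> play_rows(commands=[[[1,-0.059,-0.009,-0.002,0],[1,-0.119,-0.006,-0.004,0],[1,-0.177,0.008,-0.007,0],[1,-0.231,0.034,-0.009,0]]])

```text
clock: 7.85
tcp_pos: [0.4695, 0.2986, 0.236]
orientation: [-2.221, -2.22, -0.001]
contact_force: [9.4, 6.7, -19.8]
grip_width: 0.0234
gripper_force: 41.4
```

>>> play_rows(commands=[[[1,-0.048,0.036,-0.002,0],[1,-0.088,0.08,-0.004,0],[1,-0.118,0.132,-0.007,0],[1,-0.137,0.189,-0.009,0]]])

```text
clock: 8.18
tcp_pos: [0.5054, 0.2722, 0.2377]
orientation: [-2.218, -2.22, 0.004]
contact_force: [-1.3, 5.9, -13.5]
grip_width: 0.0233
gripper_force: 41.8
```

```bash
python3 - <<'E'
from h import *
P=np.array([[.4917,.3829],[.4622,.3442],[.4695,.2986],[.5054,.2722]])
from scipy.optimize import least_squares
f=least_squares(lambda v:np.hypot(*(P-v[:2]).T)-v[2],[.52,.33,.06]);print(f.x,f.fun)
f=least_squares(lambda v:np.hypot(*(P-v).T)-.06,[.52,.33]);print(f.x,f.fun)
h=f.x; o=get_obs(); d=np.array(o['tcp_pos'])[:2]-h; ph=np.arctan2(d[1],d[0])%(2*np.pi); print(ph)
arc(ph,.25,12,-.0015)
arc(ph+3,.25,12,0)
E
```

```text
[0.5205265  0.33025274 0.06000778] [ 1.47281033e-05 -3.69002292e-05  3.88605536e-05 -1.66882628e-05]
[0.5205164  0.33025148] [ 1.87541501e-05 -3.86526424e-05  3.73984415e-05 -1.26651334e-05]
4.45788777226102
[[1, -0.01, 0.074, 0.005, 0], [1, -0.001, 0.148, 0.002, 0], [1, 0.026, 0.218, -0.001, 0], [1, 0.07, 0.279, -0.004, 0], [1, 0.127, 0.327, -0.006, 0], [1, 0.194, 0.36, -0.009, 0], [1, 0.268, 0.375, -0.012, 0], [1, 0.342, 0.371, -0.015, 0], [1, 0.414, 0.349, -0.018, 0], [1, 0.478, 0.31, -0.02, 0], [1, 0.53, 0.256, -0.023, 0], [1, 0.567, 0.191, -0.026, 0]] end phi 7.45788777226102
[[1, 0.02, -0.072, -0.003, 0], [1, 0.022, -0.147, -0.006, 0], [1, 0.005, -0.22, -0.008, 0], [1, -0.03, -0.286, -0.011, 0], [1, -0.08, -0.342, -0.014, 0], [1, -0.142, -0.384, -0.017, 0], [1, -0.212, -0.409, -0.02, 0], [1, -0.287, -0.416, -0.022, 0], [1, -0.361, -0.404, -0.025, 0], [1, -0.429, -0.374, -0.028, 0], [1, -0.488, -0.328, -0.031, 0], [1, -0.534, -0.269, -0.033, 0]] end phi 10.45788777226102
```

>>> play_rows(commands=[[[1,-0.01,0.074,0.005,0],[1,-0.001,0.148,0.002,0],[1,0.026,0.218,-0.001,0],[1,0.07,0.279,-0.004,0],[1,0.127,0.327,-0.006,0],[1,0.194,0.36,-0.009,0],[1,0.268,0.375,-0.012,0],[1,0.342,0.371,-0.015,0],[1,0.414,0.349,-0.018,0],[1,0.478,0.31,-0.02,0],[1,0.53,0.256,-0.023,0],[1,0.567,0.191,-0.026,0]]])

```text
clock: 9.18
tcp_pos: [0.545, 0.3854, 0.2443]
orientation: [2.222, 2.22, -0.001]
contact_force: [1.3, -4.5, -2.4]
grip_width: 0.0235
gripper_force: 42.8
```

>>> play_rows(commands=[[[1,0.02,-0.072,-0.003,0],[1,0.022,-0.147,-0.006,0],[1,0.005,-0.22,-0.008,0],[1,-0.03,-0.286,-0.011,0],[1,-0.08,-0.342,-0.014,0],[1,-0.142,-0.384,-0.017,0],[1,-0.212,-0.409,-0.02,0],[1,-0.287,-0.416,-0.022,0],[1,-0.361,-0.404,-0.025,0],[1,-0.429,-0.374,-0.028,0],[1,-0.488,-0.328,-0.031,0],[1,-0.534,-0.269,-0.033,0]]])

```text
clock: 10.18
tcp_pos: [0.4896, 0.279, 0.251]
orientation: [-2.219, -2.222, 0.0]
contact_force: [0.3, 6.0, -10.6]
grip_width: 0.023
gripper_force: 42.0
```

```bash
python3 - <<'E'
from h import *
o=get_obs(); d=np.array(o['tcp_pos'])[:2]-[.5205,.3303]; ph=np.arctan2(d[1],d[0]); print(ph+4*np.pi,np.hypot(*d))
arc(ph%(2*np.pi),.25,12,0)
E
```

```text
10.453393382450425 0.05993492372348706
[[1, -0.03, 0.068, -0.003, 0], [1, -0.043, 0.142, -0.006, 0], [1, -0.037, 0.217, -0.008, 0], [1, -0.012, 0.287, -0.011, 0], [1, 0.029, 0.35, -0.014, 0], [1, 0.084, 0.4, -0.017, 0], [1, 0.15, 0.435, -0.02, 0], [1, 0.223, 0.453, -0.022, 0], [1, 0.298, 0.452, -0.025, 0], [1, 0.37, 0.433, -0.028, 0], [1, 0.435, 0.396, -0.031, 0], [1, 0.49, 0.344, -0.033, 0]] end phi 7.17020807527084
```

>>> play_rows(commands=[[[1,-0.03,0.068,-0.003,0],[1,-0.043,0.142,-0.006,0],[1,-0.037,0.217,-0.008,0],[1,-0.012,0.287,-0.011,0],[1,0.029,0.35,-0.014,0],[1,0.084,0.4,-0.017,0],[1,0.084,0.4,-0.017,0]]])

```text
clock: 10.77
tcp_pos: [0.5718, 0.2987, 0.2545]
orientation: [-2.217, -2.221, -0.002]
contact_force: [-2.6, 2.9, -4.4]
grip_width: 0.0234
gripper_force: 42.7
```

>>> play_rows(commands=[[[1,0.066,0.035,-0.003,0],[1,0.066,0.035,-0.003,0]]])

```text
clock: 10.93
tcp_pos: [0.5777, 0.3113, 0.255]
orientation: [-2.217, -2.222, 0.0]
contact_force: [-3.6, 2.5, -4.8]
grip_width: 0.0234
gripper_force: 42.8
```

>>> play_rows(commands=[[[1,0.073,0.018,-0.003,0],[1,0.073,0.018,-0.003,0]]])

```text
clock: 11.1
tcp_pos: [0.5806, 0.3254, 0.2555]
orientation: [-2.217, -2.222, 0.002]
contact_force: [-5.5, 1.2, -5.1]
grip_width: 0.0235
gripper_force: 42.8
```

>>> play_rows(commands=[[[1,0.075,-0.003,-0.003,0],[1,0.075,-0.003,-0.003,0]]])

```text
clock: 11.27
tcp_pos: [0.581, 0.3294, 0.2556]
orientation: [2.221, 2.21, -0.025]
contact_force: [-11.1, -21.5, 5.4]
grip_width: 0.0234
gripper_force: 43.7
```

>>> play_rows(commands=[[[1,0.072,-0.022,-0.003,0],[1,0.072,-0.022,-0.003,0]]])

```text
clock: 11.43
tcp_pos: [0.5809, 0.3312, 0.2553]
orientation: [2.223, 2.188, -0.043]
contact_force: [-9.6, -46.1, 11.6]
grip_width: 0.0234
gripper_force: 44.5
```

>>> play_rows(commands=[[[1,0.064,-0.039,-0.003,0],[1,0.064,-0.039,-0.003,0]]])

```text
clock: 11.6
tcp_pos: [0.5806, 0.3378, 0.2552]
orientation: [2.223, 2.172, -0.036]
contact_force: [8.6, -51.7, 5.8]
grip_width: 0.0234
gripper_force: 43.7
```

>>> play_rows(commands=[[[1,-0.19,0.06,0.003,0],[1,-0.19,0.06,0.003,0],[1,-0.19,0.06,0.003,0]]])

```text
clock: 11.85
tcp_pos: [0.5792, 0.3237, 0.2554]
orientation: [-2.224, -2.218, 0.012]
contact_force: [-6.0, 0.5, -10.1]
grip_width: 0.0235
gripper_force: 43.3
```

>>> play_rows(commands=[[[1,0.025,0,0,0],[1,0.045,0,0,0],[1,0.045,0,0,0]]])

```text
clock: 12.1
tcp_pos: [0.5808, 0.3355, 0.256]
orientation: [2.222, 2.221, -0.005]
contact_force: [-3.1, -1.8, -11.6]
grip_width: 0.0233
gripper_force: 43.1
```

>>> play_rows(commands=[[[0,-0.02,0,0,0],[0,-0.02,0,0,0],[0,-0.02,0,0,0],[0,-0.02,0,0,0],[0,-0.02,0,-0.15,0],[0,-0.02,0,-0.3,0],[0,-0.02,0,-0.45,0],[0,-0.02,0,-0.45,0]]])

```text
clock: 12.77
tcp_pos: [0.5835, 0.3348, 0.3556]
orientation: [2.221, 2.219, 0.019]
contact_force: [0.1, 1.1, 1.2]
grip_width: 0.0421
gripper_force: 0.0
```

>>> play_rows(commands=[[[1,-0.12,-0.015,0,0],[1,-0.224,-0.015,0,0],[1,-0.224,-0.015,0.1,0],[1,-0.224,-0.015,0.25,0],[1,-0.224,-0.015,0.4,0],[1,-0.224,-0.015,0.478,0],[1,-0.224,-0.015,0.478,0],[1,-0.2,-0.015,0.478,0],[1,-0.17,-0.015,0.478,0],[1,-0.17,-0.015,0.478,0]]])

```text
clock: 13.6
tcp_pos: [0.5787, 0.3013, 0.2541]
orientation: [-2.22, -2.223, -0.007]
contact_force: [0.5, 0.7, 0.5]
grip_width: -0.0001
gripper_force: 0.0
```

>>> play_rows(commands=[[[1,0.02,0,0,0],[1,0.02,0,0,0]]])

```text
clock: 13.77
tcp_pos: [0.5784, 0.304, 0.253]
orientation: [2.221, 2.222, 0.004]
contact_force: [-1.8, 0.5, -0.0]
grip_width: 0.0002
gripper_force: 0.0
```

>>> play_rows(commands=[[[1,0.02,0,0,0],[1,0.02,0,0,0]]])

```text
clock: 13.93
tcp_pos: [0.5789, 0.3056, 0.2523]
orientation: [2.222, 2.218, -0.001]
contact_force: [0.0, -3.2, 2.7]
grip_width: -0.0002
gripper_force: 1.8
```

>>> play_rows(commands=[[[1,0.02,0,0,0],[1,0.02,0,0,0]]])

```text
clock: 14.1
tcp_pos: [0.5801, 0.3058, 0.2523]
orientation: [2.222, 2.212, -0.006]
contact_force: [-0.3, -12.6, 8.4]
grip_width: 0.0002
gripper_force: 6.3
```

>>> play_rows(commands=[[[1,-0.08,0,0,0],[1,-0.08,0,-0.2,0],[1,-0.08,0,-0.4,0],[0,-0.2,-0.1,-0.45,0],[0,-0.35,-0.18,-0.45,0],[0,-0.5,-0.26,-0.45,0],[0,-0.64,-0.31,-0.45,0],[0,-0.64,-0.31,-0.45,0],[0,-0.64,-0.31,-0.45,0]]])

```text
clock: 14.85
tcp_pos: [0.5163, 0.1811, 0.3422]
orientation: [2.224, 2.217, 0.001]
contact_force: [1.1, 1.1, -0.6]
grip_width: 0.0426
gripper_force: 0.0
```

>>> play_rows(commands=[[[0,0,0,0,-0.08],[0,0,0,0,-0.16],[0,0,0,0,-0.24],[0,0,0,0,-0.32],[0,0,0,0,-0.4],[0,0,0,0,-0.48],[0,0,0,0,-0.56],[0,0,0,0,-0.64],[0,0,0,0,-0.72],[0,0,0,0,-0.8],[0,0,0,0,-0.88],[0,0,0,0,-0.94]]])

```text
clock: 15.85
tcp_pos: [0.5164, 0.1845, 0.3418]
orientation: [-0.136, -3.138, -0.003]
contact_force: [-0.2, 0.5, 0.1]
grip_width: 0.0427
gripper_force: 0.0
```

>>> play_rows(commands=[[[0,0,0,0.1,-0.045],[0,0,0,0.2,-0.045],[0,0,0,0.35,-0.045],[0,0,0,0.5,-0.045],[0,0,0,0.65,-0.045],[0,0,0,0.8,-0.045],[0,0,0,0.95,-0.045],[0,0,0,0.95,-0.045]]])

```text
clock: 16.52
tcp_pos: [0.5131, 0.1825, 0.1464]
orientation: [-0.035, -3.133, 0.002]
contact_force: [-2.3, -0.5, -0.1]
grip_width: 0.0426
gripper_force: 0.0
```

```bash
python3 - <<'E'
from h import *
o=get_obs();M=R.from_rotvec(o['orientation']).as_matrix()
print(o['clock'],np.round(o['tcp_pos'],4),M[:,0].round(4),np.round(o['joints'],2))
d=np.array([.5171,.1853,.047])-o['tcp_pos']; print((M.T@d/.2).round(3))
t=snap('top','top3.png');s=snap('side','side3.png')
print('knob',[(round(d['score'],2),np.round(d['rect'])) for d in viewer.trace(t,'bed_knob')])
print('crank',[(round(d['score'],2),np.round(d['rect'])) for d in viewer.trace(s,'crank_grip_mid')])
cv2.imwrite('pics/c3.png',np.hstack([cv2.resize(t['pixels'][130:330,130:350,::-1],(400,364)),cv2.resize(s['pixels'][230:430,130:350,::-1],(400,364))]))
E
```

```text
16.5167 [0.5131 0.1825 0.1464] [-0.9997  0.0223  0.0088] [ 0.14  0.47 -0.75  1.9   0.4   0.93  0.74]
[-0.024  0.015  0.497]
knob [(0.78, array([194., 254., 217., 270.])), (0.36, array([409., 265., 467., 361.]))]
crank [(0.6, array([202., 241., 210., 267.]))]
```

View pics/c3.png

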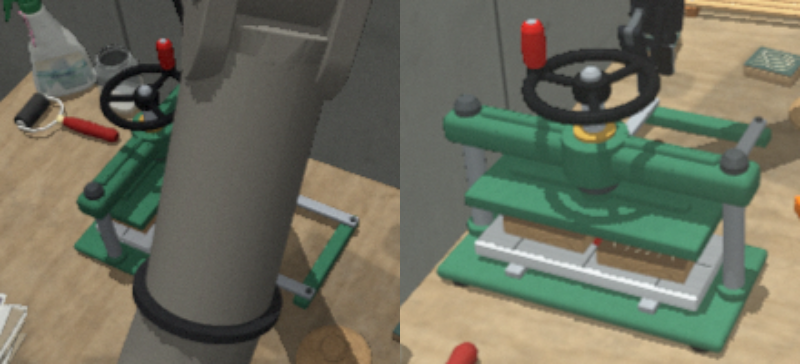

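Wheel is fully up, both brown blocks under the raised platen. Grasp the knob.

>>> play_rows(commands=[[[-0.6,-0.024,0.015,0,0],[-0.6,-0.024,0.015,0,0],[-0.6,-0.024,0.015,0.15,0],[-0.6,-0.024,0.015,0.3,0],[-0.6,-0.024,0.015,0.45,0],[-0.6,-0.024,0.015,0.5,0],[-0.6,-0.024,0.015,0.5,0]]])

```text
clock: 17.3
tcp_pos: [0.52, 0.1848, 0.0502]
orientation: [-0.038, -3.138, 0.002]
contact_force: [0.2, -1.4, 0.9]
grip_width: 0.068
gripper_force: 0.0
```

>>> play_rows(commands=[[[0.4,0,0,0,0],[1,0,0,0,0],[1,0,0,0,0],[1,0,0,0,0],[1,0,0,0,0],[1,0,0,0,0]]])

```text
clock: 17.8
tcp_pos: [0.5222, 0.1852, 0.0535]
orientation: [0.039, 3.139, -0.001]
contact_force: [-1.8, -1.7, 7.7]
grip_width: 0.0218
gripper_force: 38.8
```

>>> play_rows(commands=[[[1,0,-0.05,0,0],[1,0,-0.15,0,0],[1,0,-0.25,0,0],[1,0,-0.35,0,0],[1,0,-0.45,0,0],[1,0,-0.55,0,0],[1,0,-0.55,0,0]]])

```text
clock: 18.38
tcp_pos: [0.5187, 0.0708, 0.0535]
orientation: [0.045, 3.141, -0.007]
contact_force: [-5.9, -4.0, 14.5]
grip_width: 0.022
gripper_force: 42.5
```

>>> play_rows(commands=[[[1,0,-0.1,0,0],[1,0,-0.2,0,0],[1,0,-0.3,0,0],[1,0,-0.38,0,0],[1,0,-0.46,0,0],[1,0,-0.5,0,0],[1,0,-0.53,0,0],[1,0,-0.53,0,0]]])

```text
clock: 19.05
tcp_pos: [0.5158, -0.0248, 0.0535]
orientation: [0.033, 3.14, 0.011]
contact_force: [-5.8, 14.4, 10.8]
grip_width: 0.022
gripper_force: 42.8
```

>>> play_rows(commands=[[[-0.6,0,0.04,0,0],[-0.6,0,0.04,0,0],[-0.6,0,0.04,0,0],[-0.6,0,0.04,-0.15,0],[-1,0,0.04,-0.3,0],[-1,0,0.04,-0.5,0],[-1,0,0.04,-0.7,0],[-1,0,-0.1,-0.9,0],[-1,0,-0.3,-1,0],[-1,0,-0.5,-1,0],[-1,0,-0.7,-1,0],[-1,0,-0.9,-1,0]]])

```text
clock: 20.05
tcp_pos: [0.5113, -0.2104, 0.2531]
orientation: [0.04, 3.14, -0.004]
contact_force: [0.7, 0.3, -0.4]
grip_width: 0.0852
gripper_force: 0.0
```

>>> play_rows(commands=[[[-1,0,-0.2,0,0],[-1,0,-0.4,0,0],[-1,0,-0.4,0,0]]])

```text
clock: 20.3
tcp_pos: [0.5067, -0.2988, 0.2509]
orientation: [-0.06, -3.139, 0.007]
contact_force: [-1.4, -1.7, -0.6]
grip_width: 0.0853
gripper_force: 0.0
```

```bash
python3 - <<'E'
from h import *
o=get_obs();M=R.from_rotvec(o['orientation']).as_matrix()
print(o['clock'],np.round(o['tcp_pos'],4),M[:,0].round(4),np.round(o['joints'],2))
t=snap('top','top4.png');s=snap('side','side4.png')
for n,p in(('top',t),('side',s)):
  for th,z in(('pressed_0',.065),('waiting_0',.021)):
    for d in viewer.trace(p,th):
        if d['score']>.3: print(th,n,round(d['score'],2),np.round(d['rect']),rect(p,d['pixels'],z))
cv2.imwrite('pics/c4.png',np.hstack([cv2.resize(t['pixels'][150:350,200:420,::-1],(400,364)),cv2.resize(s['pixels'][230:430,150:370,::-1],(400,364))]))
E
```

```text
20.3 [ 0.5067 -0.2988  0.2509] [-0.9993  0.0381  0.0016] [ 0.96  0.4  -0.69  1.71  0.28  1.13  1.72]
waiting_0 top 0.91 [376. 244. 399. 272.] [ 647.2 -140.3   88.6   59.5    8.6]
waiting_0 top 0.66 [349. 292. 380. 325.] [ 456.8 -137.4   85.4   64.    -8.3]
waiting_0 top 0.61 [218. 302. 227. 316.] [302.  197.3  47.3  31.8  32.3]
pressed_0 side 0.74 [240. 275. 287. 310.] [542.  129.6  86.2  66.7  87.8]
pressed_0 side 0.63 [281. 292. 334. 319.] [450.2 134.9  98.5  73.5   2.1]
waiting_0 side 0.9 [348. 334. 392. 372.] [306.5 192.8  93.8  68.4 -53.4]
waiting_0 side 0.77 [256. 246. 287. 263.] [ 644.4 -117.2   94.7   81.7  -81.1]
```

View pics/c4.png

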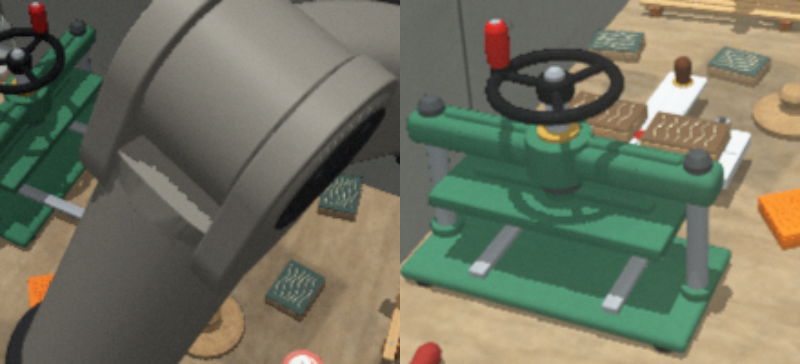

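Top view of the bed is blocked by the elbow; side shows both browns on the bed (mid crops at ~263,292 and 308,305), yaw near the press's. I'll fit box silhouettes.

```bash
cat >> h.py <<'E'
from scipy.optimize import minimize
def sil(p,x,y,a,L,W,z0,h=.021,S=4):
    c,s=np.cos(a),np.sin(a)
    P=[[x+c*u*L/2-s*v*W/2,y+s*u*L/2+c*v*W/2,z] for u in(-1,1) for v in(-1,1) for z in(z0,z0+h)]
    q=proj(p,P)
    hull=cv2.convexHull(q.astype(np.float32))[:,0]
    m=np.zeros((480*S,640*S),np.uint8)
    cv2.fillPoly(m,[np.round((hull+.5)*S*16).astype(np.int32)],1,shift=4)
    return m
def fit(views,x,y,a,L,W,z0,S=4,win=0):
    # views: [(pic,mask,weight for sil-outside-mask)]
    big=[(p,cv2.resize(np.asarray(m).astype(np.uint8),None,fx=S,fy=S,interpolation=0),w) for p,m,w in views]
    def cost(v):
        e=0
        for p,m,w in big:
            q=sil(p,v[0]/1000,v[1]/1000,np.radians(v[2]),L,W,z0)
            e+=np.sum((m==1)&(q==0))+w*np.sum((m==0)&(q==1))
        return e/S/S
    b=minimize(cost,[x*1000,y*1000,a],method='Nelder-Mead',options=dict(initial_simplex=[[x*1000,y*1000,a],[x*1000+8,y*1000,a],[x*1000,y*1000+8,a],[x*1000,y*1000,a+8]],xatol=.1,fatol=.2,maxiter=150))
    return b.x.round(1),round(b.fun,1)
E
python3 - <<'E'
from h import *
t=snap('top');s=snap('side')
d=[d for d in viewer.trace(s,'pressed_0') if d['score']>.3]
for e in d:
    c=rect(s,e['pixels'],.065); print('brown',np.round(e['rect']),fit([(s,e['pixels'],1 if c[0]<500 else .3)],c[0]/1e3,c[1]/1e3,-1,.095,.065,.044))
dt=[d for d in viewer.trace(t,'waiting_0') if d['score']>.3]; ds=[d for d in viewer.trace(s,'waiting_0') if d['score']>.2]
for e in dt:
    c=rect(t,e['pixels'],.021)
    if c[1]>100: continue
    for a in((50,-40) if c[0]<500 else (90,0)):
      print('green',fit([(t,e['pixels'],1)],c[0]/1e3,c[1]/1e3+.01,a,.075,.06,0), np.round(e['rect']))
for e in ds:
    c=rect(s,e['pixels'],.021)
    if c[1]>100: continue
    for a in((50,-40) if c[0]<500 else (90,0)):
      print('green side',fit([(s,e['pixels'],1)],c[0]/1e3,c[1]/1e3-.01,a,.075,.06,0))
E
```

```text
brown [244. 277. 288. 312.] (array([5.667e+02, 1.140e+02, 5.000e-01]), np.float64(120.0))
brown [278. 294. 334. 318.] (array([459.1, 111.6,   5. ]), np.float64(316.7))
green (array([ 652. , -139.2,  102. ]), np.float64(170.7)) [375. 243. 397. 273.]
green (array([ 654.7, -138.8,    5.9]), np.float64(58.9)) [375. 243. 397. 273.]
green (array([ 463.1, -137.6,   61.9]), np.float64(245.3)) [346. 292. 378. 324.]
green (array([ 463.8, -135.2,   -8.9]), np.float64(42.8)) [346. 292. 378. 324.]
green side (array([ 462.8, -134.5,   55.2]), np.float64(128.5))
green side (array([ 461.3, -132.9,  -12.4]), np.float64(39.4))
green side (array([ 649.1, -143.7,  100.7]), np.float64(153.4))
green side (array([ 651.7, -136.1,   13. ]), np.float64(91.1))
```

>>> play_rows(commands=[[[-1,0.03,0.1,0,0],[-1,0.06,0.25,0,0],[-1,0.09,0.4,0,0],[-1,0.12,0.55,0,0],[-1,0.15,0.7,0,0],[-1,0.16,0.85,0,0],[-1,0.16,1,0,0],[-1,0.16,1,0,0],[-1,0.16,1,0,0]]])

```text
clock: 21.6
tcp_pos: [0.4827, -0.0844, 0.2521]
orientation: [0.031, 3.141, -0.001]
contact_force: [0.0, 0.1, 0.5]
grip_width: 0.0853
gripper_force: 0.0
```

>>> play_rows(commands=[[[-1,0.03,0.15,0,0],[-1,0.06,0.3,0,0],[-1,0.09,0.45,0,0],[-1,0.12,0.6,0.1,0],[-1,0.15,0.75,0.2,0],[-1,0.16,0.9,0.3,0],[-1,0.16,1,0.35,0],[-1,0.16,1,0.4,0],[-1,0.16,1,0.4,0]]])

```text
clock: 22.35
tcp_pos: [0.4546, 0.1139, 0.1699]
orientation: [-0.036, -3.138, 0.001]
contact_force: [-0.9, 0.3, -0.6]
grip_width: 0.0854
gripper_force: 0.0
```

```bash
cat >> h.py <<'E'
def go(x,y,z,yaw=None):
    o=get_obs();M=R.from_rotvec(o['orientation']).as_matrix()
    d=np.array([x,y,z])-o['tcp_pos']; a=np.degrees(np.arctan2(M[1,0],M[0,0]))
    print(round(o['clock'],1),np.round(o['tcp_pos'],4),'yaw',round(a,1),'tilt',np.round(M[:2,2],3),'go',(M.T@d/.2).round(3), 'turn', None if yaw is None else round(((a-yaw+180)%360-180)/90,3),'f',np.round(o['contact_force'],1),'w',round(o['grip_width'],4),'j',np.round(o['joints'],2))
E
python3 - <<'E'
from h import *
go(.459,.113,.041,178.5)
t=snap('top','top5.png');s=snap('side')
for n,p in(('top',t),('side',s)):
  for e in viewer.trace(p,'pressed_0'):
    if e['score']<.3: continue
    c=rect(p,e['pixels'],.065); print(n,round(e['score'],2),np.round(e['rect']),fit([(p,e['pixels'],.5)],c[0]/1e3,c[1]/1e3,-1,.095,.065,.044))
E
```

```text
22.4 [0.4546 0.1139 0.1699] yaw 178.7 tilt [-0.003 -0.   ] go [-0.024 -0.004  0.645] turn 0.002 f [-0.9  0.3 -0.6] w 0.0854 j [ 0.38  0.34 -0.89  2.05  0.33  0.9   0.86]
side 0.95 [278. 290. 334. 320.] (array([455.8, 120.3,   2.9]), np.float64(127.7))
side 0.93 [241. 277. 286. 312.] (array([566.8, 113.4,  -2. ]), np.float64(212.0))
```

>>> play_rows(commands=[[[-1,-0.01,0.015,0.15,0],[-1,-0.01,0.015,0.3,0],[-1,-0.01,0.015,0.43,0],[-1,-0.01,0.015,0.5,0],[-1,-0.01,0.015,0.57,0],[-1,-0.01,0.015,0.64,0],[-1,-0.01,0.015,0.645,0]]])

```text
clock: 23.13
tcp_pos: [0.4571, 0.1155, 0.0414]
orientation: [-0.041, -3.139, 0.002]
contact_force: [0.7, 0.0, 0.3]
grip_width: 0.0851
gripper_force: 0.0
```

>>> play_rows(commands=[[[0,0,0,0,0],[0,0,0,0,0],[0.3,0,0,0,0],[0.3,0,0,0,0],[0.3,0,0,0,0]]], grip_force=40)

```text
clock: 23.55
tcp_pos: [0.4585, 0.1173, 0.044]
orientation: [0.039, 3.139, 0.0]
contact_force: [-2.4, -0.5, 7.6]
grip_width: 0.064
gripper_force: 45.1
```

>>> play_rows(commands=[[[0.3,0,0,-0.05,0],[0.3,0,0,-0.2,0],[0.3,0,0,-0.4,0],[0.3,0,0,-0.55,0],[0.3,0,0,-0.6,0],[0.3,0,0,-0.6,0]]], grip_force=60)

```text
clock: 24.05
tcp_pos: [0.4592, 0.1175, 0.1657]
orientation: [0.039, 3.136, 0.0]
contact_force: [0.4, 0.1, -1.2]
grip_width: 0.0633
gripper_force: 68.2
```

```bash
python3 - <<'E'
from h import *
t=snap('top','top6.png');s=snap('side')
for n,p in(('top',t),('side',s)):
  for e in viewer.trace(p,'drying_rack'):
    if e['score']<.3: continue
    for h in(.01,.026): 
      import h as H
      old=H.sil
      H.sil=lambda *a,**k: old(*a[:6],.026-h,h)
      print(n,h,fit([(p,e['pixels'],1)],.537,-.325,5,.26,.11,0)); H.sil=old
cv2.imwrite('pics/c5.png',cv2.resize(t['pixels'][150:400,200:520,::-1],None,fx=2.4,fy=2.4))
go(.482,-.330,.16,-175.3)
E
```

```text
top 0.01 (array([ 541., -324.,    5.]), np.float64(708.4))
top 0.026 (array([ 549.4, -322.8,    4.9]), np.float64(817.1))
top 0.01 (array([ 2361.2,   954.4, -1116.4]), np.float64(762.0))
top 0.026 (array([3080.4,  -59.8, -151.4]), np.float64(762.0))
side 0.01 (array([ 537.5, -323.7,    4.9]), np.float64(684.4))
side 0.026 (array([ 540.9, -335. ,    3.4]), np.float64(1012.7))
side 0.01 (array([  6134.4, -10043.3,   2771.4]), np.float64(423.0))
side 0.026 (array([  5558.1, -10569.8,   2250.1]), np.float64(423.0))
24.2 [0.4563 0.1165 0.1612] yaw 178.6 tilt [-0.003 -0.001] go [-0.183 -2.229  0.008] turn -0.068 f [ 0.1 -0.6 -1.7] w 0.0638 j [ 0.37  0.36 -0.88  2.05  0.35  0.89  0.83]
```

View pics/c5.png

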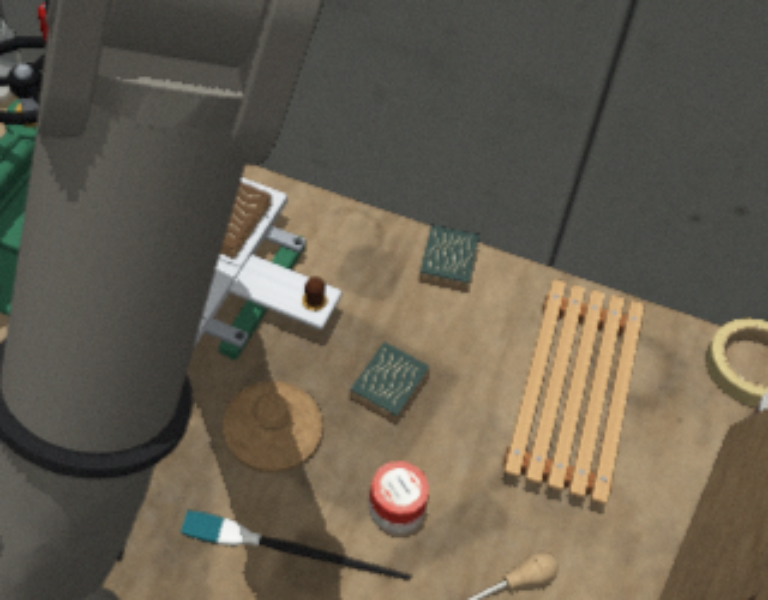

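>>> play_rows(commands=[[[0.3,0,-0.1,0,0],[0.3,-0.02,-0.25,0,0],[0.3,-0.04,-0.4,0,0],[0.3,-0.06,-0.55,0,0],[0.3,-0.07,-0.7,0,0],[0.3,-0.08,-0.85,0,0],[0.3,-0.09,-1,0,0],[0.3,-0.09,-1,0,0],[0.3,-0.09,-1,0,0]]])

```text
clock: 25.0
tcp_pos: [0.4694, -0.0848, 0.161]
orientation: [-0.044, -3.138, -0.001]
contact_force: [-0.4, 0.2, -1.5]
grip_width: 0.0633
gripper_force: 68.1
```

>>> play_rows(commands=[[[0.3,0,-0.1,0,0],[0.3,-0.02,-0.25,0,0],[0.3,-0.04,-0.4,0,0],[0.3,-0.06,-0.55,0,0],[0.3,-0.07,-0.7,0,0],[0.3,-0.08,-0.85,0,-0.03],[0.3,-0.09,-1,0,-0.071],[0.3,-0.09,-1,0,-0.071],[0.3,-0.09,-1,0,-0.071]]])

```text
clock: 25.75
tcp_pos: [0.4834, -0.2837, 0.1612]
orientation: [0.134, -3.137, -0.003]
contact_force: [0.3, 0.1, -1.8]
grip_width: 0.0635
gripper_force: 68.1
```

```bash
python3 - <<'E'
from h import *
go(.484,-.329,.028,-175)
E
```

```text
25.8 [ 0.4834 -0.2837  0.1612] yaw -175.1 tilt [-0.002  0.002] go [ 0.015 -0.228  0.666] turn -0.001 f [ 0.3  0.1 -1.8] w 0.0635 j [ 1.01  0.47 -0.75  1.86  0.39  0.96  1.74]
```

>>> play_rows(commands=[[[0.3,0.015,-0.12,0,0],[0.3,0.015,-0.228,0.1,0],[0.3,0.015,-0.228,0.25,0],[0.3,0.015,-0.228,0.4,0],[0.3,0.015,-0.228,0.52,0],[0.3,0.015,-0.228,0.6,0],[0.3,0.015,-0.228,0.65,0],[0.3,0.015,-0.228,0.675,0],[0.3,0.015,-0.228,0.675,0]]])

```text
clock: 26.5
tcp_pos: [0.4852, -0.3269, 0.0275]
orientation: [0.141, -3.138, -0.002]
contact_force: [0.5, -0.1, -1.0]
grip_width: 0.0633
gripper_force: 68.1
```

>>> play_rows(commands=[[[-0.2,0,0,0,0],[-0.9,0,0,0,0],[-1,0,0,0,0],[-1,0,0,0,0],[-1,0,0,-0.1,0],[-1,0,0,-0.3,0],[-1,0,0,-0.5,0],[-1,0,0,-0.65,0],[-1,0,0,-0.65,0]]])

```text
clock: 27.25
tcp_pos: [0.4888, -0.3307, 0.1648]
orientation: [-0.137, 3.129, -0.01]
contact_force: [0.7, 0.8, -0.0]
grip_width: 0.0857
gripper_force: 0.0
```

```bash
python3 - <<'E'
from h import *
go(.567,.1165,.17,178.5)
E
```

```text
27.2 [ 0.4888 -0.3307  0.1648] yaw -175.0 tilt [ 0.01  -0.006] go [-0.585  2.193 -0.036] turn 0.072 f [ 0.7  0.8 -0. ] w 0.0857 j [ 1.05  0.51 -0.74  1.8   0.41  0.98  1.8 ]
```

>>> play_rows(commands=[[[-1,-0.04,0.12,0,0],[-1,-0.08,0.27,0,0],[-1,-0.12,0.42,0,0],[-1,-0.16,0.57,0,0],[-1,-0.2,0.72,0,0],[-1,-0.24,0.87,0,0],[-1,-0.27,1,0,0],[-1,-0.27,1,0,0],[-1,-0.27,1,0,0]]])

```text
clock: 28.0
tcp_pos: [0.5215, -0.1235, 0.158]
orientation: [-0.143, 3.138, -0.0]
contact_force: [-0.2, -0.3, 0.1]
grip_width: 0.0852
gripper_force: 0.0
```

>>> play_rows(commands=[[[-1,-0.04,0.12,0,0],[-1,-0.08,0.27,0,0],[-1,-0.12,0.42,0,0],[-1,-0.16,0.57,0,0],[-1,-0.2,0.72,0,0.03],[-1,-0.24,0.87,0,0.072],[-1,-0.27,1,0,0.072],[-1,-0.27,1,0,0.072],[-1,-0.27,1,0,0.072]]])

```text
clock: 28.75
tcp_pos: [0.5577, 0.0791, 0.1577]
orientation: [0.038, 3.141, -0.0]
contact_force: [-0.9, -0.0, 0.0]
grip_width: 0.0856
gripper_force: 0.0
```

```bash
python3 - <<'E'
from h import *
go(.567,.1155,.042,178.5)
t=snap('top');s=snap('side')
for n,p in(('top',t),('side',s)):
  for e in viewer.trace(p,'pressed_0'):
    if e['score']<.3: continue
    c=rect(p,e['pixels'],.065); z=.044 if c[1]>0 else .026; a=-1 if c[1]>0 else 5
    print(n,round(e['score'],2),np.round(e['rect']),fit([(p,e['pixels'],.5)],c[0]/1e3,c[1]/1e3,a,.095,.065,z))
E
```

```text
28.8 [0.5577 0.0791 0.1577] yaw 178.6 tilt [ 0. -0.] go [-0.042  0.183  0.578] turn 0.001 f [-0.9 -0.   0. ] w 0.0856 j [ 0.35  0.49 -0.78  1.86  0.42  0.96  0.93]
top 0.96 [420. 304. 456. 343.] (array([ 486.1, -328.2,    5.8]), np.float64(41.8))
side 0.98 [327. 220. 368. 236.] (array([ 484.1, -327.4,    6.5]), np.float64(31.3))
side 0.65 [241. 275. 287. 311.] (array([568.2, 110.4,  -0.8]), np.float64(212.2))
side 0.54 [275. 261. 343. 330.] (array([451.4, 120.3, -25.7]), np.float64(939.2))
```

>>> play_rows(commands=[[[-1,-0.042,0.1,0,0],[-1,-0.045,0.176,0.1,0],[-1,-0.045,0.176,0.25,0],[-1,-0.045,0.176,0.38,0],[-1,-0.045,0.176,0.45,0],[-1,-0.045,0.176,0.52,0],[-1,-0.045,0.176,0.578,0],[-1,-0.045,0.176,0.578,0]]])

```text
clock: 29.62
tcp_pos: [0.5665, 0.1126, 0.0403]
orientation: [-0.042, -3.139, 0.001]
contact_force: [0.1, 0.6, -0.6]
grip_width: 0.085
gripper_force: 0.0
```

>>> play_rows(commands=[[[0,0,0,0,0],[0,0,0,0,0],[0.3,0,0,0,0],[0.3,0,0,0,0],[0.3,0,0,0,0]]], grip_force=40)

```text
clock: 30.03
tcp_pos: [0.5683, 0.114, 0.0434]
orientation: [0.04, 3.139, 0.001]
contact_force: [-0.8, -0.2, 6.5]
grip_width: 0.0637
gripper_force: 45.5
```

>>> play_rows(commands=[[[0.3,0,0,-0.05,0],[0.3,0,0,-0.2,0],[0.3,0,0,-0.4,0],[0.3,0,0,-0.55,0],[0.3,0,0,-0.6,0],[0.3,0,0,-0.6,0]]], grip_force=60)

```text
clock: 30.53
tcp_pos: [0.569, 0.1143, 0.1655]
orientation: [0.04, 3.136, 0.001]
contact_force: [0.4, -0.2, -1.6]
grip_width: 0.0632
gripper_force: 68.4
```

```bash
python3 - <<'E'
from h import *
go(.596,-.319,.165,-175)
E
```

```text
30.5 [0.569  0.1143 0.1655] yaw 178.5 tilt [0.006 0.001] go [-1.910e-01 -2.163e+00  1.000e-03] turn -0.072 f [ 0.4 -0.2 -1.6] w 0.0632 j [ 0.29  0.51 -0.78  1.81  0.43  0.99  0.87]
```

>>> play_rows(commands=[[[0.3,0,-0.1,0,0],[0.3,-0.02,-0.25,0,0],[0.3,-0.04,-0.4,0,0],[0.3,-0.06,-0.55,0,0],[0.3,-0.07,-0.7,0,0],[0.3,-0.08,-0.85,0,0],[0.3,-0.09,-1,0,0],[0.3,-0.09,-1,0,0],[0.3,-0.09,-1,0,0]]])

```text
clock: 31.28
tcp_pos: [0.5787, -0.0896, 0.1599]
orientation: [-0.047, -3.138, 0.001]
contact_force: [-0.2, 0.8, -1.4]
grip_width: 0.0636
gripper_force: 68.3
```

>>> play_rows(commands=[[[0.3,0,-0.1,0,0],[0.3,-0.02,-0.25,0,0],[0.3,-0.04,-0.4,0,0],[0.3,-0.06,-0.55,0,0],[0.3,-0.07,-0.7,0,0],[0.3,-0.08,-0.85,0,-0.03],[0.3,-0.09,-1,0,-0.072],[0.3,-0.09,-1,0,-0.072],[0.3,-0.09,-1,0,-0.072]]])

```text
clock: 32.03
tcp_pos: [0.5922, -0.2881, 0.1603]
orientation: [0.133, -3.137, -0.002]
contact_force: [-0.5, 1.2, -0.8]
grip_width: 0.0636
gripper_force: 68.3
```

```bash
python3 - <<'E'
from h import *
go(.595,-.319,.0275,-175)
E
```

```text
32.0 [ 0.5922 -0.2881  0.1603] yaw -175.1 tilt [-0.002  0.001] go [-0.002 -0.156  0.664] turn -0.002 f [-0.5  1.2 -0.8] w 0.0636 j [ 0.85  0.62 -0.72  1.62  0.45  1.07  1.66]
```

>>> play_rows(commands=[[[0.3,0,-0.08,0,0],[0.3,0,-0.156,0.1,0],[0.3,0,-0.156,0.25,0],[0.3,0,-0.156,0.4,0],[0.3,0,-0.156,0.52,0],[0.3,0,-0.156,0.6,0],[0.3,0,-0.156,0.65,0],[0.3,0,-0.156,0.678,0],[0.3,0,-0.156,0.678,0]]])

```text
clock: 32.78
tcp_pos: [0.5964, -0.3171, 0.0269]
orientation: [-0.139, 3.138, 0.001]
contact_force: [1.3, 1.1, -1.3]
grip_width: 0.0634
gripper_force: 68.3
```

>>> play_rows(commands=[[[-0.2,0,0,0,0],[-0.9,0,0,0,0],[-1,0,0,0,0],[-1,0,0,0,0],[-1,0,0,-0.1,0],[-1,0,0,-0.3,0],[-1,0,0,-0.5,0],[-1,0,0,-0.65,0],[-1,0,0,-0.65,0]]])

```text
clock: 33.53
tcp_pos: [0.6001, -0.3191, 0.1647]
orientation: [-0.137, 3.128, -0.008]
contact_force: [1.1, -0.9, 0.7]
grip_width: 0.0851
gripper_force: 0.0
```

```bash
python3 - <<'E'
from h import *
go(.654,-.138,.1,-173)
t=snap('top','top7.png');s=snap('side','side7.png')
for n,p in(('top',t),('side',s)):
  for e in viewer.trace(p,'pressed_0'):
    if e['score']<.3: continue
    c=rect(p,e['pixels'],.047)
    print(n,round(e['score'],2),np.round(e['rect']),fit([(p,e['pixels'],.6)],c[0]/1e3,c[1]/1e3,5,.095,.065,.026))
cv2.imwrite('pics/c6.png',cv2.resize(s['pixels'][250:350,220:370,::-1],None,fx=5,fy=5,interpolation=2))
E
```

```text
33.5 [ 0.6001 -0.3191  0.1647] yaw -175.0 tilt [ 0.011 -0.005] go [-0.344  0.88   0.322] turn -0.022 f [ 1.1 -0.9  0.7] w 0.0851 j [ 0.88  0.64 -0.71  1.58  0.46  1.08  1.7 ]
top 0.93 [420. 305. 456. 345.] (array([ 485.2, -327.8,    5.3]), np.float64(43.4))
top 0.89 [432. 277. 462. 310.] (array([ 598.8, -320.6,   -0.9]), np.float64(160.4))
side 0.66 [329. 217. 367. 236.] (array([ 482.1, -325.4,    3.4]), np.float64(26.9))
side 0.57 [288. 211. 328. 233.] (array([ 595.4, -314.8,    5. ]), np.float64(32.8))
side 0.49 [199. 241. 273. 298.] (array([695.9,   4.2,  -8. ]), np.float64(1579.3))
```

View pics/c6.png

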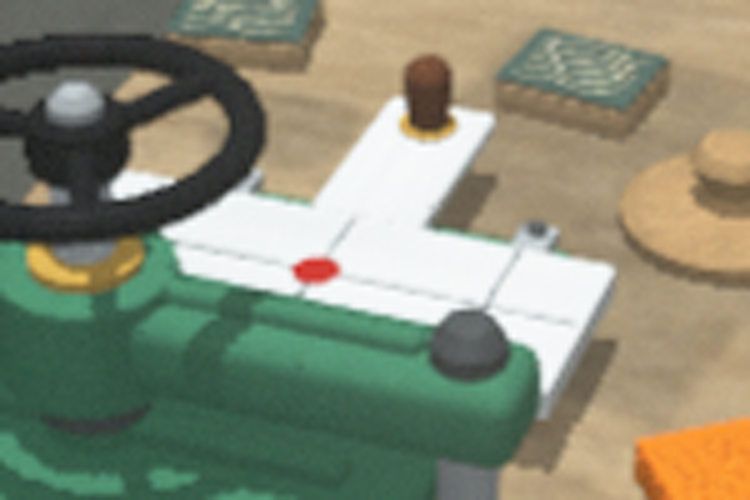

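Both browns lie on the rack. Side crop shows the red dot at px ≈(283.0,303.6) and the near cross at ≈(317.2,310.4).

```bash
python3 - <<'E'
from h import *
s=snap('side')
q=ray(s,[[283,303.6],[317.2,310.4],[220+574/5-.5,250+322/5-.5],[305.2,275.5]],.044);print(q.round(4))
d=q[0]-q[1];print(np.linalg.norm(d),np.degrees(np.arctan2(d[1],d[0])), np.degrees(np.arctan2(*(q[0]-q[2])[[1,0]])))
print(ray(s,[305.2,275.5],.04))
E
```

```text
[[ 0.514   0.1216  0.044 ]
 [ 0.4336  0.1232  0.044 ]
 [ 0.3945  0.1244  0.044 ]
 [ 0.5057 -0.0096  0.044 ]]
0.08033767049860746 -1.1617259782774045 -1.3346053080964304
[[ 0.50779098 -0.01598367  0.04      ]]
```

>>> play_rows(commands=[[[-1,-0.05,0.12,0,-0.033],[-1,-0.11,0.27,0,-0.033],[-1,-0.17,0.42,0,-0.033],[-1,-0.23,0.57,0,-0.033],[-1,-0.29,0.72,0,-0.033],[-1,-0.34,0.88,0,-0.033],[-1,-0.34,0.88,0.1,-0.033],[-1,-0.34,0.88,0.25,-0.033],[-1,-0.34,0.88,0.35,-0.033],[-1,-0.34,0.88,0.35,-0.033]]])

```text
clock: 34.62
tcp_pos: [0.644, -0.1367, 0.0802]
orientation: [0.219, -3.124, -0.003]
contact_force: [-0.5, -0.4, -0.3]
grip_width: 0.0855
gripper_force: 0.0
```

```bash
python3 - <<'E'
from h import *
go(.653,-.138,.001,-172)
E
```

```text
34.6 [ 0.644  -0.1367  0.0802] yaw -172.0 tilt [-0.01   0.001] go [-0.048 -0.014  0.396] turn 0.0 f [-0.5 -0.4 -0.3] w 0.0855 j [ 0.59  0.72 -0.69  1.67  0.54  0.96  1.41]
```

>>> play_rows(commands=[[[-1,-0.048,-0.014,0.1,0],[-1,-0.048,-0.014,0.2,0],[-1,-0.048,-0.014,0.3,0],[-1,-0.048,-0.014,0.36,0],[-1,-0.048,-0.014,0.38,0],[-1,-0.048,-0.014,0.38,0],[0.1,-0.048,-0.014,0.38,0],[0.1,-0.048,-0.014,0.38,0],[0.35,-0.048,-0.014,0.38,0],[0.35,-0.048,-0.014,0.38,0],[0.35,-0.048,-0.014,0.38,0],[0.35,-0.048,-0.014,0.38,0]]], grip_force=40)

```text
clock: 35.62
tcp_pos: [0.6591, -0.1384, 0.0124]
orientation: [-0.218, 3.132, -0.001]
contact_force: [-0.8, -0.0, 6.2]
grip_width: 0.058
gripper_force: 42.4
```

>>> play_rows(commands=[[[0.35,0,0,-0.05,0],[0.35,0,0,-0.2,0],[0.35,0,0,-0.4,0],[0.35,0,0,-0.6,0],[0.35,0,0,-0.75,0],[0.35,0,0,-0.75,0]]], grip_force=60)

```text
clock: 36.12
tcp_pos: [0.6622, -0.1379, 0.1692]
orientation: [-0.218, 3.122, -0.004]
contact_force: [1.5, 1.1, -0.8]
grip_width: 0.0571
gripper_force: 64.2
```

```bash
python3 - <<'E'
from h import *
go(.595,.1187,.15,178.7)
t=snap('top');s=snap('side')
for n,p in(('top',t),('side',s)):
  for e in viewer.trace(p,'waiting_0'): print(n,round(e['score'],2),np.round(e['rect']))
E
```

```text
36.1 [ 0.6622 -0.1379  0.1692] yaw -172.0 tilt [ 0.012 -0.001] go [0.156 1.317 0.09 ] turn 0.103 f [ 1.5  1.1 -0.8] w 0.0571 j [ 0.61  0.64 -0.74  1.58  0.48  1.09  1.46]
top 0.9 [218. 296. 245. 323.]
top 0.76 [350. 294. 376. 324.]
side 0.9 [252. 198. 286. 214.]
side 0.76 [318. 258. 355. 280.]
side 0.75 [346. 334. 390. 368.]
side 0.64 [327. 217. 368. 236.]
```

```bash
python3 - <<'E'
from h import *
s=snap('side','side8.png'); o=get_obs(); p0=o['tcp_pos'];print(np.round(p0,4))
for e in viewer.trace(s,'waiting_0'):
    if e['rect'][3]<225:
        for z in (p0[2]-.0124,p0[2]-.006): print(fit([(s,e['pixels'],.6)],.655,-.138,8,.075,.06,z))
        break
cv2.imwrite('pics/c8.png',cv2.resize(s['pixels'][150:250,200:330,::-1],None,fx=5,fy=5,interpolation=2))
E
```

```text
[ 0.6568 -0.1386  0.1589]
(array([ 650.2, -136.2,   10.9]), np.float64(100.4))
(array([ 643.7, -121.6,   14.7]), np.float64(102.9))
```

View pics/c8.png

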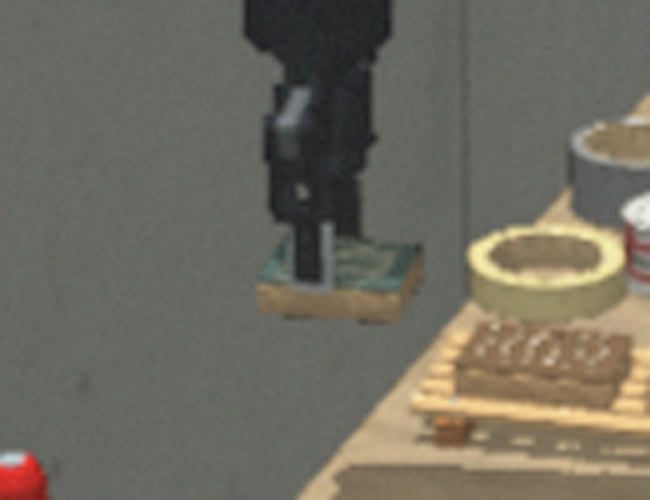

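```bash
python3 - <<'E'
from h import *
go(.602,.1187,.15,178.7)
E
```

```text
36.4 [ 0.6568 -0.1385  0.1587] yaw -172.0 tilt [-0.003  0.   ] go [0.093 1.312 0.045] turn 0.103 f [ 0.2 -0.7 -1.3] w 0.0569 j [ 0.61  0.65 -0.74  1.59  0.48  1.09  1.46]
```

>>> play_rows(commands=[[[0.35,0,0.1,0,0],[0.35,0.01,0.25,0,0],[0.35,0.02,0.4,0,0],[0.35,0.03,0.55,0,0],[0.35,0.04,0.7,0,0],[0.35,0.05,0.85,0,0],[0.35,0.06,1,0,0],[0.35,0.06,1,0,0.04],[0.35,0.06,1,0,0.08],[0.35,0.06,1,0,0.103],[0.35,0.06,1,0,0.103]]])

```text
clock: 37.33
tcp_pos: [0.6176, 0.0582, 0.1592]
orientation: [-0.036, -3.139, 0.001]
contact_force: [-0.5, -0.4, -1.2]
grip_width: 0.0569
gripper_force: 64.2
```

```bash
python3 - <<'E'
from h import *
go(.602,.1187,.058,178.7)
E
```

```text
37.3 [0.6176 0.0582 0.1592] yaw 178.7 tilt [-0.002 -0.   ] go [0.084 0.301 0.506] turn -0.0 f [-0.5 -0.4 -1.2] w 0.0569 j [ 0.34  0.57 -0.74  1.72  0.44  1.03  0.99]
```

>>> play_rows(commands=[[[0.35,0.05,0.15,0,0],[0.35,0.084,0.301,0.1,0],[0.35,0.084,0.301,0.25,0],[0.35,0.084,0.301,0.38,0],[0.35,0.084,0.301,0.45,0],[0.35,0.084,0.301,0.49,0],[0.35,0.084,0.301,0.49,0],[0.35,0.084,0.301,0.49,0]]])

```text
clock: 38.0
tcp_pos: [0.6034, 0.1184, 0.0628]
orientation: [0.036, 3.141, 0.001]
contact_force: [0.7, 0.6, -0.7]
grip_width: 0.0571
gripper_force: 64.2
```

```bash
python3 - <<'E'
from h import *
go(.602,.1187,.058,178.7)
s=snap('side')
cv2.imwrite('pics/c9.png',cv2.resize(s['pixels'][240:340,210:350,::-1],None,fx=5,fy=5,interpolation=2))
E
```

```text
38.0 [0.6034 0.1184 0.0628] yaw 178.7 tilt [0. 0.] go [0.007 0.001 0.024] turn -0.0 f [ 0.7  0.6 -0.7] w 0.0571 j [ 0.2   0.68 -0.68  1.8   0.55  0.86  0.81]
```

View pics/c9.png

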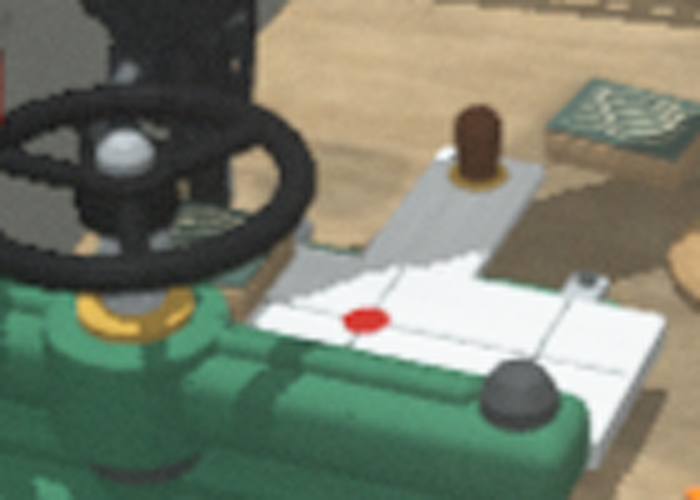

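>>> play_rows(commands=[[[0.35,0.007,0,0.012,0],[0.35,0.007,0,0.018,0],[0.35,0.007,0,0.018,0]]])

```text
clock: 38.3
tcp_pos: [0.6018, 0.1185, 0.0595]
orientation: [0.036, 3.14, -0.0]
contact_force: [-0.5, 0.4, -1.5]
grip_width: 0.0571
gripper_force: 64.2
```

>>> play_rows(commands=[[[0.35,0,0,0.012,0],[0.35,0,0,0.012,0],[0.35,0,0,0.012,0]]])

```text
clock: 38.55
tcp_pos: [0.602, 0.1186, 0.0568]
orientation: [0.035, 3.141, 0.0]
contact_force: [0.2, -0.2, 0.2]
grip_width: 0.0572
gripper_force: 64.4
```

>>> play_rows(commands=[[[0.2,0,0,0.004,0],[-0.3,0,0,0.004,0],[-0.9,0,0,0.004,0],[-1,0,0,0.004,0],[-1,0,0,-0.05,0],[-1,0,0,-0.2,0],[-1,0,0,-0.4,0],[-1,0,0,-0.55,0],[-1,0,0,-0.55,0]]])

```text
clock: 39.3
tcp_pos: [0.605, 0.1207, 0.1739]
orientation: [0.035, 3.131, 0.005]
contact_force: [1.3, 0.9, 0.2]
grip_width: 0.0859
gripper_force: 0.0
```

```bash
python3 - <<'E'
from h import *
go(.4625,-.134,.15,169.5)
s=snap('side')
for e in viewer.trace(s,'waiting_0'):
    c=rect(s,e['pixels'],.065); print(round(e['score'],2),np.round(e['rect']),c)
    if 0<c[1]<.17e3 and c[0]>500: print(fit([(s,e['pixels'],.4)],.595,.119,-1,.075,.06,.044))
E
```

```text
39.3 [0.605  0.1207 0.1739] yaw 178.7 tilt [0.01  0.003] go [ 0.685 -1.29   0.109] turn 0.103 f [1.3 0.9 0.2] w 0.0859 j [ 0.26  0.55 -0.76  1.72  0.43  1.03  0.89]
0.72 [318. 255. 350. 278.] [437.1 -42.5  80.9  78.7  81. ]
0.67 [327. 219. 369. 238.] [ 468.1 -265.9   98.9   94.1  -84.1]
0.63 [345. 336. 388. 371.] [296.2 246.8  86.9  64.2 -54.1]
0.62 [244. 284. 274. 305.] [557.6 133.1  68.6  29.9  82.4]
(array([579.5, 111.7,  25.6]), np.float64(210.4))
0.17 [196. 240. 274. 298.] [672.3  36.  288.3 175.9 -61.6]
(array([629.5, 107.6,  -9. ]), np.float64(1745.0))
```

>>> play_rows(commands=[[[-1,0.05,-0.1,0,0],[-1,0.13,-0.25,0,0],[-1,0.21,-0.4,0,0],[-1,0.29,-0.55,0,0],[-1,0.37,-0.7,0,0],[-1,0.45,-0.85,0,0],[-1,0.53,-1,0,0],[-1,0.53,-1,0,0],[-1,0.53,-1,0,0.04],[-1,0.53,-1,0,0.08],[-1,0.53,-1,0,0.103],[-1,0.53,-1,0,0.103]]])

```text
clock: 40.4
tcp_pos: [0.4902, -0.0789, 0.1656]
orientation: [-0.291, -3.126, -0.0]
contact_force: [-0.6, 0.1, 0.4]
grip_width: 0.0857
gripper_force: 0.0
```

```bash
python3 - <<'E'
from h import *
go(.4625,-.134,.004,169.5)
E
```

```text
40.4 [ 0.4902 -0.0789  0.1656] yaw 169.4 tilt [-0.002  0.   ] go [ 0.084 -0.296  0.808] turn -0.002 f [-0.6  0.1  0.4] w 0.0857 j [ 0.67  0.36 -0.76  2.    0.31  0.9   1.13]
```

>>> play_rows(commands=[[[-1,0.04,-0.15,0,0],[-1,0.084,-0.296,0.1,0],[-1,0.084,-0.296,0.28,0],[-1,0.084,-0.296,0.45,0],[-1,0.084,-0.296,0.6,0],[-1,0.084,-0.296,0.7,0],[-1,0.084,-0.296,0.77,0],[-1,0.084,-0.296,0.8,0],[-1,0.084,-0.296,0.8,0],[-1,0.084,-0.296,0.8,0]]])

```text
clock: 41.23
tcp_pos: [0.4638, -0.1338, 0.0066]
orientation: [-0.288, -3.128, -0.0]
contact_force: [-0.8, 0.2, 0.2]
grip_width: 0.0856
gripper_force: 0.0
```

>>> play_rows(commands=[[[0.1,0,0,0,0],[0.1,0,0,0,0],[0.35,0,0,0,0],[0.35,0,0,0,0],[0.35,0,0,0,0],[0.35,0,0,0,0]]], grip_force=40)

```text
clock: 41.73
tcp_pos: [0.4645, -0.1344, 0.0077]
orientation: [0.289, 3.126, -0.001]
contact_force: [-1.3, -0.1, 6.1]
grip_width: 0.0587
gripper_force: 42.1
```

>>> play_rows(commands=[[[0.35,0,0,-0.05,0],[0.35,0,0,-0.2,0],[0.35,0,0,-0.4,0],[0.35,0,0,-0.6,0],[0.35,0,0,-0.7,0],[0.35,0,0,-0.7,0]]], grip_force=60)

```text
clock: 42.23
tcp_pos: [0.4668, -0.1345, 0.1519]
orientation: [0.288, 3.119, -0.004]
contact_force: [0.6, 0.0, -1.6]
grip_width: 0.0583
gripper_force: 66.2
```

```bash
python3 - <<'E'
from h import *
s=snap('side');t=snap('top'); o=get_obs(); p0=o['tcp_pos']
for n,p in(('s',s),('t',t)):
  for e in viewer.trace(p,'waiting_0'):
    print(n,np.round(e['rect']),round(e['score'],2))
    c=rect(p,e['pixels'],p0[2])
    if np.hypot(*(c[:2]/1e3-p0[:2]))<.06: print(fit([(p,e['pixels'],.6)],.462,-.134,-10,.075,.06,p0[2]-.0066))
go(.437,.1223,.14,178.7)
E
```

```text
s [346. 333. 390. 371.] 0.83
s [243. 283. 273. 303.] 0.81
s [316. 211. 355. 228.] 0.79
(array([ 466.1, -138.7,   -9.6]), np.float64(117.5))
s [264. 265. 342. 331.] 0.36
t [352. 263. 375. 297.] 0.83
(array([ 460.8, -130.4,   -5. ]), np.float64(123.2))
42.4 [ 0.4626 -0.1342  0.1457] yaw 169.4 tilt [-0.002  0.   ] go [0.361 1.237 0.029] turn -0.103 f [-0.4 -0.2 -2.1] w 0.0577 j [ 0.78  0.36 -0.74  2.05  0.33  0.85  1.23]
```

>>> play_rows(commands=[[[0.35,0,0.1,0,0],[0.35,0.05,0.25,0,0],[0.35,0.1,0.4,0,0],[0.35,0.15,0.55,0,0],[0.35,0.2,0.7,0,0],[0.35,0.25,0.85,0,0],[0.35,0.3,1,0,0],[0.35,0.3,1,0,-0.04],[0.35,0.3,1,0,-0.08],[0.35,0.3,1,0,-0.103],[0.35,0.3,1,0,-0.103]]])

```text
clock: 43.35
tcp_pos: [0.4401, 0.0737, 0.1451]
orientation: [-0.031, -3.138, -0.0]
contact_force: [-0.1, -0.3, -1.3]
grip_width: 0.0579
gripper_force: 66.2
```

```bash
python3 - <<'E'
from h import *
go(.4355,.1223,.057,178.7)
E
```

```text
43.4 [0.4401 0.0737 0.1451] yaw 178.8 tilt [-0.003  0.   ] go [0.026 0.243 0.44 ] turn 0.002 f [-0.1 -0.3 -1.3] w 0.0579 j [ 0.45  0.34 -0.87  2.12  0.34  0.83  0.92]
```

>>> play_rows(commands=[[[0.35,0.01,0.12,0,0],[0.35,0.026,0.243,0.1,0],[0.35,0.026,0.243,0.22,0],[0.35,0.026,0.243,0.34,0],[0.35,0.026,0.243,0.4,0],[0.35,0.026,0.243,0.44,0],[0.35,0.026,0.243,0.44,0],[0.35,0.026,0.243,0.44,0]]])

```text
clock: 44.02
tcp_pos: [0.437, 0.1223, 0.0582]
orientation: [-0.036, -3.14, 0.0]
contact_force: [-0.4, -0.2, -1.2]
grip_width: 0.0579
gripper_force: 66.1
```

>>> play_rows(commands=[[[0.35,0,0,0.012,0],[0.35,0,0,0.02,0],[0.35,0,0,0.02,0]]])

```text
clock: 44.27
tcp_pos: [0.4377, 0.1221, 0.0549]
orientation: [0.036, 3.14, 0.0]
contact_force: [-0.5, -0.7, -0.8]
grip_width: 0.058
gripper_force: 66.2
```

```bash
python3 - <<'E'
from h import *
go(.4355,.1223,.051,178.7)
s=snap('side')
cv2.imwrite('pics/c10.png',cv2.resize(s['pixels'][240:340,230:370,::-1],None,fx=5,fy=5,interpolation=2))
E
```

```text
44.3 [0.4377 0.1221 0.0549] yaw 178.7 tilt [0.001 0.   ] go [0.011 0.001 0.019] turn -0.0 f [-0.5 -0.7 -0.8] w 0.058 j [ 0.21  0.5  -0.75  2.17  0.55  0.67  0.62]
```

View pics/c10.png

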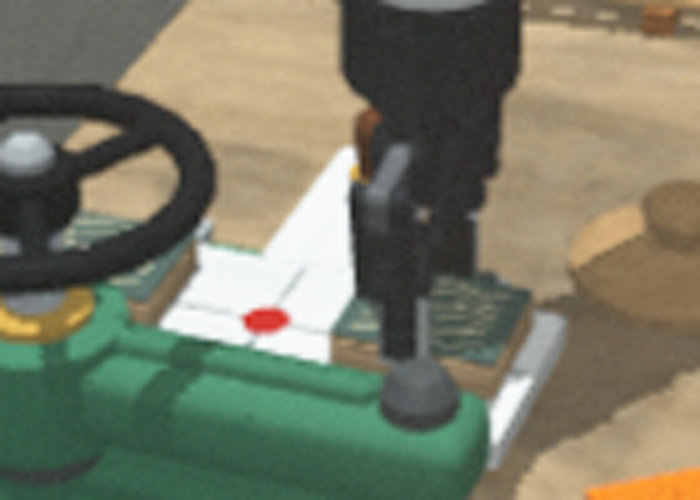

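>>> play_rows(commands=[[[0.35,0.012,0,0.008,0],[0.35,0.015,0,0.012,0],[0.35,0.015,0,0.012,0]]])

```text
clock: 44.57
tcp_pos: [0.4339, 0.1222, 0.0521]
orientation: [-0.035, -3.141, 0.0]
contact_force: [-0.3, -0.3, -0.8]
grip_width: 0.058
gripper_force: 66.2
```

>>> play_rows(commands=[[[0.35,0.0,0,0.01,0],[0.35,0.0,0,0.01,0],[0.35,0.0,0,0.01,0]]])

```text
clock: 44.82
tcp_pos: [0.4342, 0.1233, 0.0518]
orientation: [0.034, 3.14, -0.001]
contact_force: [-8.0, -2.2, 26.9]
grip_width: 0.0577
gripper_force: 69.2
```

Touching down; release, rise and check.

>>> play_rows(commands=[[[0.35,0,0,-0.01,0],[0.2,0,0,-0.01,0],[-0.3,0,0,-0.01,0],[-0.9,0,0,-0.01,0],[-1,0,0,-0.01,0],[-1,0,0,-0.1,0],[-1,0,0,-0.25,0],[-1,0,0,-0.45,0],[-1,0,-0.1,-0.6,0],[-1,0,-0.25,-0.6,0],[-1,0,-0.4,-0.6,0],[-1,0,-0.4,-0.6,0]]])

```text
clock: 45.82
tcp_pos: [0.4322, 0.0363, 0.1699]
orientation: [-0.047, -3.14, 0.006]
contact_force: [-0.5, -0.8, -1.2]
grip_width: 0.0857
gripper_force: 0.0
```

```bash
python3 - <<'E'
from h import *
go(.514,-.0225,.15,178.7)
s=snap('side'); t=snap('top','top11.png')
for n,p in(('s',s),('t',t)):
  for e in viewer.trace(p,'waiting_0'):
    c=rect(p,e['pixels'],.065); print(n,round(e['score'],2),np.round(e['rect']),c)
    if 50<c[1]<180 and c[0]>380: print(fit([(p,e['pixels'],.6)],.435 if c[0]<500 else .595,.12,-1,.075,.06,.044))
# overlay of expected outlines
im=cv2.resize(s['pixels'][240:340,230:370,::-1],None,fx=5,fy=5,interpolation=2).copy()
a=np.radians(-1.3)
for bx,by in((.435,.1223),(.595,.1187)):
  for z in(.044,.065):
    P=[[bx+np.cos(a)*u*.0375-np.sin(a)*v*.03,by+np.sin(a)*u*.0375+np.cos(a)*v*.03,z] for u,v in((-1,-1),(1,-1),(1,1),(-1,1))]
    q=(proj(s,P)-[230,240]+.5)*5
    cv2.polylines(im,[np.round(q).astype(np.int32)],True,(0,0,255) if z>.05 else (255,0,0),1)
cv2.imwrite('pics/c11.png',im)
E
```

```text
45.8 [0.4322 0.0363 0.1699] yaw 178.3 tilt [-0.001 -0.004] go [-0.418 -0.281  0.1  ] turn -0.005 f [-0.5 -0.8 -1.2] w 0.0857 j [ 0.56  0.27 -0.89  2.12  0.28  0.87  1.05]
s 0.84 [298. 295. 335. 319.] [427.7 137.1  78.3  76.7  -1.1]
(array([432.8, 120. ,   4.5]), np.float64(135.7))
s 0.82 [348. 333. 386. 371.] [294.7 246.7  89.8  66.6 -53.6]
s 0.37 [264. 260. 342. 331.] [506.5  67.3 212.3  83.1 -89.8]
(array([508. , 103.5,  77.5]), np.float64(661.3))
```

View pics/c11.png

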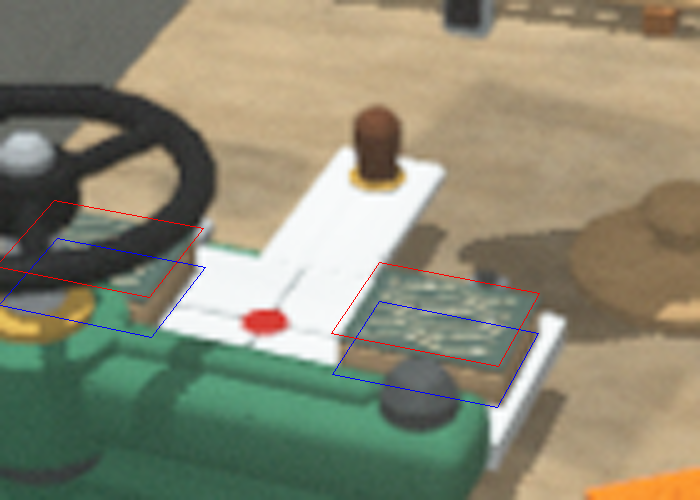

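Near block sits within ~2 mm of the expected outline; the far one is about 5 mm too far out (+x), so I regrasp and shift it.

```bash
python3 - <<'E'
from h import *
go(.6,.1187,.053,178.7)
E
```

```text
46.0 [0.4325 0.043  0.17  ] yaw 178.7 tilt [-0.     0.001] go [-0.829  0.396  0.585] turn 0.0 f [ 1.1 -0.6  0. ] w 0.0852 j [ 0.56  0.27 -0.9   2.12  0.28  0.87  1.04]
```

>>> play_rows(commands=[[[-1,-0.15,0.06,0,0],[-1,-0.3,0.14,0,0],[-1,-0.45,0.21,0,0],[-1,-0.6,0.29,0,0],[-1,-0.75,0.36,0,0],[-1,-0.829,0.396,0,0],[-1,-0.829,0.396,0.12,0],[-1,-0.829,0.396,0.26,0],[-1,-0.829,0.396,0.4,0],[-1,-0.829,0.396,0.48,0],[-1,-0.829,0.396,0.55,0],[-1,-0.829,0.396,0.58,0]]])

```text
clock: 47.02
tcp_pos: [0.5987, 0.119, 0.0518]
orientation: [-0.032, -3.138, -0.0]
contact_force: [0.5, -0.5, 0.1]
grip_width: 0.0854
gripper_force: 0.0
```

>>> play_rows(commands=[[[0.1,0,0,0,0],[0.1,0,0,0,0],[0.35,0,0,0,0],[0.35,0,0,0,0],[0.35,0,0,0,0],[0.35,0,0,0,0]]], grip_force=40)

```text
clock: 47.52
tcp_pos: [0.601, 0.1183, 0.0555]
orientation: [0.035, 3.139, 0.001]
contact_force: [-0.9, 0.4, 6.5]
grip_width: 0.0587
gripper_force: 43.7
```

```bash
python3 - <<'E'
from h import *
go(.595,.1187,.053,178.7)
E
```

```text
47.5 [0.601  0.1183 0.0555] yaw 178.7 tilt [0.002 0.001] go [0.03  0.001 0.012] turn 0.0 f [-0.9  0.4  6.5] w 0.0587 j [ 0.21  0.69 -0.7   1.81  0.58  0.86  0.78]
```

>>> play_rows(commands=[[[0.35,0,0,-0.03,0],[0.35,0.012,0,-0.03,0],[0.35,0.025,0,-0.03,0],[0.35,0.025,0,-0.03,0],[0.35,0.025,0,-0.015,0],[0.35,0.025,0,0,0],[0.35,0.025,0,0,0]]])

```text
clock: 48.1
tcp_pos: [0.595, 0.1186, 0.0554]
orientation: [0.035, 3.141, -0.0]
contact_force: [-4.8, -0.4, 14.3]
grip_width: 0.0582
gripper_force: 44.6
```

>>> play_rows(commands=[[[0.2,0,0,0,0],[-0.3,0,0,0,0],[-0.9,0,0,0,0],[-1,0,0,0,0],[-1,0,0,-0.1,0],[-1,0,0,-0.25,0],[-1,0,0,-0.45,0],[-1,0,-0.1,-0.6,0],[-1,0.05,-0.25,-0.6,0],[-1,0.15,-0.4,-0.6,0],[-1,0.25,-0.55,-0.6,0],[-1,0.25,-0.55,-0.6,0]]])

```text
clock: 49.1
tcp_pos: [0.5389, 0.0012, 0.1725]
orientation: [-0.048, -3.136, 0.009]
contact_force: [-0.4, 0.4, -0.5]
grip_width: 0.0855
gripper_force: 0.0
```

```bash
python3 - <<'E'
from h import *
go(.513,-.0225,.055,178.7)
s=snap('side')
for e in viewer.trace(s,'waiting_0'): print(round(e['score'],2),np.round(e['rect']))
im=cv2.resize(s['pixels'][240:340,230:370,::-1],None,fx=5,fy=5,interpolation=2).copy()
a=np.radians(-1.3)
for bx,by in((.595,.1187),):
  for z in(.044,.065):
    P=[[bx+np.cos(a)*u*.0375-np.sin(a)*v*.03,by+np.sin(a)*u*.0375+np.cos(a)*v*.03,z] for u,v in((-1,-1),(1,-1),(1,1),(-1,1))]
    q=(proj(s,P)-[230,240]+.5)*5
    cv2.polylines(im,[np.round(q).astype(np.int32)],True,(0,0,255) if z>.05 else (255,0,0),1)
cv2.imwrite('pics/c12.png',im)
E
```

```text
49.1 [0.5389 0.0012 0.1725] yaw 178.2 tilt [-0.005 -0.006] go [ 0.123 -0.119  0.589] turn -0.005 f [-0.4  0.4 -0.5] w 0.0855 j [ 0.53  0.44 -0.82  1.89  0.39  0.98  1.07]
0.97 [347. 333. 388. 370.]
0.79 [298. 293. 337. 323.]
0.58 [243. 283. 274. 306.]
0.24 [167. 244. 310. 370.]
```

View pics/c12.png

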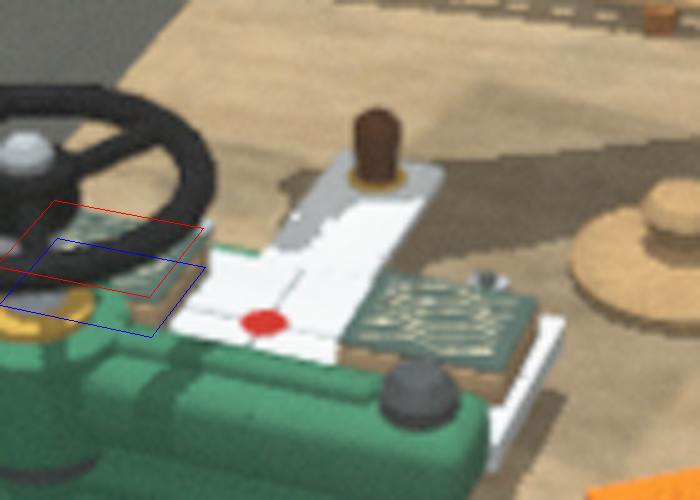

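>>> play_rows(commands=[[[-0.6,0.06,-0.06,0,0],[-0.6,0.123,-0.119,0,0],[-0.6,0.123,-0.119,0.12,0],[-0.6,0.123,-0.119,0.28,0],[-0.6,0.123,-0.119,0.43,0],[-0.6,0.123,-0.119,0.54,0],[-0.6,0.123,-0.119,0.585,0],[-0.6,0.123,-0.119,0.585,0]]])

```text
clock: 49.87
tcp_pos: [0.5165, -0.0129, 0.0552]
orientation: [-0.032, -3.138, -0.002]
contact_force: [-1.4, -0.0, -0.9]
grip_width: 0.0682
gripper_force: 0.0
```

>>> play_rows(commands=[[[0.4,0,0,0,0],[1,0,0,0,0],[1,0,0,0,0],[1,0,0,0,0],[1,0,0,0,0],[1,0,0,0,0]]])

```text
clock: 50.37
tcp_pos: [0.5188, -0.0146, 0.0587]
orientation: [0.036, 3.138, -0.001]
contact_force: [-0.4, -1.1, 6.2]
grip_width: 0.0221
gripper_force: 38.8
```

>>> play_rows(commands=[[[1,0,0.02,0,0],[1,0,0.07,0,0],[1,0,0.14,0,0],[1,0,0.22,0,0],[1,0,0.3,0,0],[1,0,0.38,0,0],[1,0,0.45,0,0],[1,0,0.5,0,0],[1,0,0.52,0,0],[1,0,0.52,0,0]]])

```text
clock: 51.2
tcp_pos: [0.5221, 0.092, 0.0587]
orientation: [0.033, 3.136, 0.004]
contact_force: [4.3, 2.4, 7.0]
grip_width: 0.0219
gripper_force: 40.1
```

>>> play_rows(commands=[[[1,0,0.02,0,0],[1,0,0.07,0,0],[1,0,0.14,0,0],[1,0,0.22,0,0],[1,0,0.3,0,0],[1,0,0.37,0,0],[1,0,0.43,0,0],[1,0,0.47,0,0],[1,0,0.5,0,0],[1,0,0.52,0,0],[1,0,0.53,0,0],[1,0,0.53,0,0]]])

```text
clock: 52.2
tcp_pos: [0.525, 0.1854, 0.0585]
orientation: [0.046, 3.139, -0.025]
contact_force: [0.6, -25.5, 28.3]
grip_width: 0.0214
gripper_force: 42.3
```

>>> play_rows(commands=[[[1,0,-0.05,0,0],[0,0,-0.05,0,0],[-0.6,0,-0.05,0,0],[-0.6,0,-0.05,0,0],[-0.6,0,-0.05,-0.1,0],[-0.6,0,-0.05,-0.25,0],[-0.6,0,-0.05,-0.4,0],[-0.6,0,-0.05,-0.6,0],[-0.6,0,-0.05,-0.8,0],[-0.6,0,-0.05,-1,0],[-0.6,0,-0.05,-1,0]]])

```text
clock: 53.12
tcp_pos: [0.5243, 0.1894, 0.2646]
orientation: [0.032, 3.132, 0.007]
contact_force: [0.9, 0.7, 0.6]
grip_width: 0.0681
gripper_force: 0.0
```

>>> play_rows(commands=[[[-0.6,0,0,-0.1,0],[-0.6,0,0,-0.25,0],[-0.6,0,0,-0.4,0],[-0.6,0,0,-0.5,0],[-0.6,0,0,-0.5,0]]])

```text
clock: 53.53
tcp_pos: [0.5228, 0.188, 0.361]
orientation: [0.033, 3.136, 0.004]
contact_force: [0.0, 0.7, -0.1]
grip_width: 0.0683
gripper_force: 0.0
```

```bash
python3 - <<'E'
from h import *
go(.5805,.3303,.35,178.7)
s=snap('side'); t=snap('top')
for n,p in (('s',s),('t',t)):
  for th in('crank_grip_mid','bed_knob'):
    print(n,th,[(round(d['score'],2),np.round(d['rect'])) for d in viewer.trace(p,th)])
cr=[d for d in viewer.trace(s,'crank_grip_mid')][0]['rect']; print(ray(s,[(cr[0]+cr[2])/2,(cr[1]+cr[3])/2],.269))
print('expected crank px',proj(s,[.5805,.3303,.269]),'knob top px',proj(t,[.5171,.1853,.07]))
cv2.imwrite('pics/c13.png',cv2.resize(s['pixels'][230:430,130:350,::-1],None,fx=3,fy=3,interpolation=2))
E
```

```text
53.5 [0.5228 0.188  0.361 ] yaw 178.8 tilt [0.005 0.003] go [-0.273  0.717  0.059] turn 0.001 f [ 0.   0.7 -0.1] w 0.0683 j [ 0.28  0.29 -0.91  1.63  0.24  1.33  0.88]
s crank_grip_mid [(0.88, array([201., 241., 211., 267.])), (0.28, array([196., 238., 275., 300.])), (0.17, array([173., 351., 310., 401.]))]
s bed_knob [(0.83, array([173., 306., 308., 400.]))]
t crank_grip_mid []
t bed_knob []
[[0.57322476 0.33300025 0.269     ]]
expected crank px [[202.99383619 252.63151685]] knob top px [[263.70190861 240.94787608]]
```

View pics/c13.png

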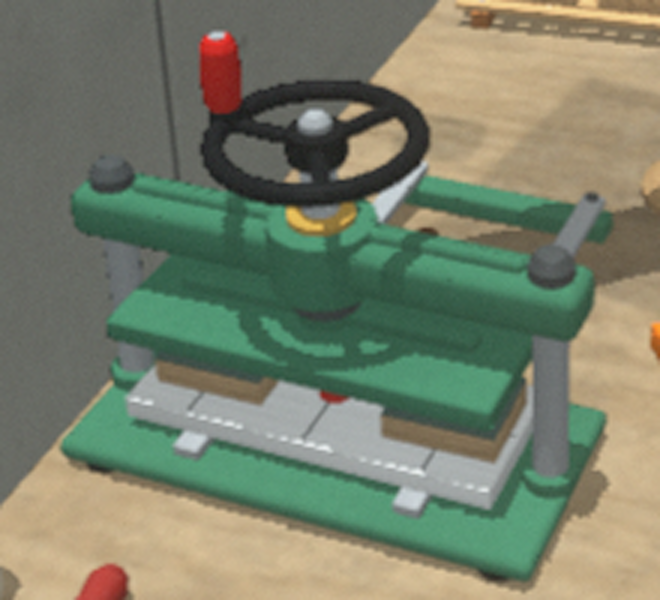

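Bed is home with both greens at the outer lines, platen clear above; crank at +x side. Now grasp the crank.

>>> play_rows(commands=[[[-0.4,-0.08,0.2,0,0],[-0.4,-0.15,0.4,0,0],[-0.4,-0.22,0.58,0,0],[-0.4,-0.27,0.717,0,0],[-0.4,-0.27,0.717,0.1,0],[-0.4,-0.27,0.717,0.22,0],[-0.4,-0.27,0.717,0.34,0],[-0.4,-0.27,0.717,0.44,0],[-0.4,-0.27,0.717,0.5,0],[-0.4,-0.27,0.717,0.51,0],[-0.4,-0.27,0.717,0.51,0]]])

```text
clock: 54.8
tcp_pos: [0.5789, 0.3276, 0.2544]
orientation: [-0.035, -3.14, 0.001]
contact_force: [-0.0, -0.2, 1.1]
grip_width: 0.0596
gripper_force: 0.0
```

>>> play_rows(commands=[[[0.4,0,0,0,0],[1,0,0,0,0],[1,0,0,0,0],[1,0,0,0,0],[1,0,0,0,0],[1,0,0,0,0]]], grip_force=40)

```text
clock: 55.3
tcp_pos: [0.5796, 0.3284, 0.2567]
orientation: [0.036, 3.139, 0.002]
contact_force: [-1.5, -1.8, 6.1]
grip_width: 0.0236
gripper_force: 39.1
```

```bash
cat >> h.py <<'E'
def arc2(phi0,step,n,lift=0,g=1):
    M=R.from_rotvec(get_obs()['orientation']).as_matrix()
    a=np.arctan2(M[1,0],M[0,0]); c,s=np.cos(a),np.sin(a)
    d=step*np.arange(1,n+1); ph=phi0+d
    X=.06*(np.cos(ph)-np.cos(phi0)); Y=.06*(np.sin(ph)-np.sin(phi0))
    q=np.stack([c*X+s*Y, s*X-c*Y, -(.00223*d+lift)],1)/.2
    print([[g]+[round(float(v),3) for v in r_]+[0] for r_ in q],'end',phi0+step*n)
E
python3 - <<'E'
from h import *
go(.5805,.3303,.255)
arc2(0,-.25,12,0)
arc2(-3,-.25,12,0)
E
```

```text
55.3 [0.5796 0.3284 0.2567] yaw 178.7 tilt [0.002 0.001] go [-0.004  0.009  0.008] turn None f [-1.5 -1.8  6.1] w 0.0236 j [-0.05  0.57 -0.84  1.51  0.44  1.26  0.6 ]
[[1, 0.008, -0.074, 0.003, 0], [1, 0.033, -0.145, 0.006, 0], [1, 0.076, -0.206, 0.008, 0], [1, 0.132, -0.256, 0.011, 0], [1, 0.199, -0.289, 0.014, 0], [1, 0.272, -0.305, 0.017, 0], [1, 0.347, -0.303, 0.02, 0], [1, 0.419, -0.282, 0.022, 0], [1, 0.483, -0.244, 0.025, 0], [1, 0.536, -0.192, 0.028, 0], [1, 0.575, -0.128, 0.031, 0], [1, 0.596, -0.056, 0.033, 0]] end -3.0
[[1, 0.003, 0.075, 0.003, 0], [1, -0.013, 0.148, 0.006, 0], [1, -0.046, 0.215, 0.008, 0], [1, -0.095, 0.272, 0.011, 0], [1, -0.156, 0.314, 0.014, 0], [1, -0.226, 0.341, 0.017, 0], [1, -0.3, 0.349, 0.02, 0], [1, -0.375, 0.339, 0.022, 0], [1, -0.444, 0.31, 0.025, 0], [1, -0.504, 0.265, 0.028, 0], [1, -0.551, 0.207, 0.031, 0], [1, -0.582, 0.139, 0.033, 0]] end -6.0
```

>>> play_rows(commands=[[[1,0.008,-0.074,-0.003,0],[1,0.033,-0.145,0,0],[1,0.076,-0.206,0.003,0],[1,0.132,-0.256,0.006,0],[1,0.199,-0.289,0.009,0],[1,0.272,-0.305,0.012,0],[1,0.347,-0.303,0.015,0],[1,0.419,-0.282,0.017,0],[1,0.483,-0.244,0.02,0],[1,0.536,-0.192,0.023,0],[1,0.575,-0.128,0.026,0],[1,0.596,-0.056,0.028,0]]])

```text
clock: 56.3
tcp_pos: [0.4605, 0.3196, 0.2502]
orientation: [0.037, 3.138, 0.0]
contact_force: [4.9, 0.0, -0.6]
grip_width: 0.0233
gripper_force: 42.3
```

```bash
python3 - <<'E'
from h import *
o=get_obs(); d=np.array(o['tcp_pos'])[:2]-[.5205,.3303]; ph=np.arctan2(d[1],d[0]); print(ph,np.hypot(*d),o['tcp_pos'],o['contact_force'])
arc2(ph,-.25,12,0)
E
```

```text
-2.9648953808379037 0.0609814606021354 [0.46046804 0.31958073 0.25020306] [ 4.88510838  0.04239238 -0.63380464]
[[1, 0.006, 0.075, 0.003, 0], [1, -0.007, 0.148, 0.006, 0], [1, -0.038, 0.216, 0.008, 0], [1, -0.085, 0.275, 0.011, 0], [1, -0.145, 0.32, 0.014, 0], [1, -0.214, 0.349, 0.017, 0], [1, -0.288, 0.36, 0.02, 0], [1, -0.362, 0.352, 0.022, 0], [1, -0.432, 0.326, 0.025, 0], [1, -0.494, 0.283, 0.028, 0], [1, -0.543, 0.227, 0.031, 0], [1, -0.577, 0.16, 0.033, 0]] end -5.964895380837904
```

>>> play_rows(commands=[[[1,0.003,0.075,0.003,0],[1,-0.013,0.148,0.006,0],[1,-0.046,0.215,0.008,0],[1,-0.095,0.272,0.011,0],[1,-0.156,0.314,0.014,0],[1,-0.226,0.341,0.017,0],[1,-0.3,0.349,0.02,0],[1,-0.375,0.339,0.022,0],[1,-0.444,0.31,0.025,0],[1,-0.504,0.265,0.028,0],[1,-0.551,0.207,0.031,0],[1,-0.582,0.139,0.033,0]]])

```text
clock: 57.3
tcp_pos: [0.5781, 0.3443, 0.2433]
orientation: [0.036, 3.14, 0.002]
contact_force: [-2.0, -0.5, 4.8]
grip_width: 0.0234
gripper_force: 42.7
```

```bash
python3 - <<'E'
from h import *
o=get_obs(); d=np.array(o['tcp_pos'])[:2]-[.5205,.3303]; ph=np.arctan2(d[1],d[0])-2*np.pi; print(ph,np.hypot(*d),o['tcp_pos'],o['contact_force'])
arc2(-6,-.25,12,0)
arc2(-9,-.25,12,0)
E
```

```text
-6.0451967680438345 0.05926972026880133 [0.57809915 0.34427274 0.24332518] [-2.00625802 -0.52123847  4.76808765]
[[1, -0.013, -0.074, 0.003, 0], [1, -0.008, -0.148, 0.006, 0], [1, 0.015, -0.219, 0.008, 0], [1, 0.055, -0.282, 0.011, 0], [1, 0.11, -0.333, 0.014, 0], [1, 0.176, -0.369, 0.017, 0], [1, 0.248, -0.388, 0.02, 0], [1, 0.323, -0.388, 0.022, 0], [1, 0.395, -0.37, 0.025, 0], [1, 0.461, -0.334, 0.028, 0], [1, 0.516, -0.283, 0.031, 0], [1, 0.557, -0.22, 0.033, 0]] end -9.0
[[1, 0.024, 0.071, 0.003, 0], [1, 0.029, 0.146, 0.006, 0], [1, 0.016, 0.219, 0.008, 0], [1, -0.015, 0.287, 0.011, 0], [1, -0.062, 0.346, 0.014, 0], [1, -0.122, 0.39, 0.017, 0], [1, -0.191, 0.419, 0.02, 0], [1, -0.265, 0.43, 0.022, 0], [1, -0.339, 0.422, 0.025, 0], [1, -0.409, 0.396, 0.028, 0], [1, -0.471, 0.353, 0.031, 0], [1, -0.52, 0.297, 0.033, 0]] end -12.0
```

>>> play_rows(commands=[[[1,-0.013,-0.074,-0.002,0],[1,-0.008,-0.148,0.001,0],[1,0.015,-0.219,0.004,0],[1,0.055,-0.282,0.007,0],[1,0.11,-0.333,0.01,0],[1,0.176,-0.369,0.013,0],[1,0.248,-0.388,0.016,0],[1,0.323,-0.388,0.018,0],[1,0.395,-0.37,0.021,0],[1,0.461,-0.334,0.024,0],[1,0.516,-0.283,0.027,0],[1,0.557,-0.22,0.029,0]]])

```text
clock: 58.3
tcp_pos: [0.4661, 0.3025, 0.237]
orientation: [0.038, 3.137, 0.003]
contact_force: [11.9, 5.3, -10.0]
grip_width: 0.0231
gripper_force: 41.6
```

>>> play_rows(commands=[[[1,0.024,0.071,0.003,0],[1,0.029,0.146,0.006,0],[1,0.016,0.219,0.008,0],[1,-0.015,0.287,0.011,0],[1,-0.062,0.346,0.014,0],[1,-0.122,0.39,0.017,0],[1,-0.191,0.419,0.02,0],[1,-0.265,0.43,0.022,0],[1,-0.339,0.422,0.025,0],[1,-0.409,0.396,0.028,0],[1,-0.471,0.353,0.031,0],[1,-0.52,0.297,0.033,0]]], grip_force=60)

```text
clock: 59.3
tcp_pos: [0.5712, 0.3609, 0.2302]
orientation: [0.034, 3.14, 0.005]
contact_force: [2.6, 3.2, -2.7]
grip_width: 0.023
gripper_force: 59.8
```

```bash
python3 - <<'E'
from h import *
o=get_obs(); d=np.array(o['tcp_pos'])[:2]-[.5205,.3303]; ph=np.arctan2(d[1],d[0])-4*np.pi; print(ph,np.hypot(*d),o['tcp_pos'],o['contact_force'])
for k in range(4): arc2(-12-.2*k,-.2,1,0)
E
```

```text
-12.024098801797138 0.05921747008538701 [0.57122204 0.36086114 0.23015547] [ 2.56915765  3.22469291 -2.69331239]
[[1, -0.028, -0.053, 0.002, 0]] end -12.2
[[1, -0.017, -0.057, 0.002, 0]] end -12.399999999999999
[[1, -0.005, -0.06, 0.002, 0]] end -12.6
[[1, 0.007, -0.06, 0.002, 0]] end -12.799999999999999
```

>>> play_rows(commands=[[[1,-0.028,-0.053,0.002,0],[1,-0.028,-0.053,0.002,0]]])

```text
clock: 59.47
tcp_pos: [0.5778, 0.3446, 0.2295]
orientation: [0.044, 3.14, -0.006]
contact_force: [5.9, -1.4, -2.2]
grip_width: 0.023
gripper_force: 60.0
```

>>> play_rows(commands=[[[1,-0.017,-0.057,0.002,0],[1,-0.017,-0.057,0.002,0],[1,-0.017,-0.057,0.002,0]]])

```text
clock: 59.72
tcp_pos: [0.579, 0.3376, 0.2294]
orientation: [0.037, 3.14, 0.001]
contact_force: [6.4, 3.9, -6.6]
grip_width: 0.0228
gripper_force: 60.7
```

>>> play_rows(commands=[[[1,-0.005,-0.06,0.002,0],[1,-0.005,-0.06,0.002,0],[1,-0.005,-0.06,0.002,0]]])

```text
clock: 59.97
tcp_pos: [0.5794, 0.3289, 0.2293]
orientation: [0.033, 3.138, 0.009]
contact_force: [8.6, 10.9, -10.8]
grip_width: 0.0229
gripper_force: 61.2
```

>>> play_rows(commands=[[[1,0.0,-0.05,0.006,0],[1,0.0,-0.05,0.006,0],[1,0,-0.05,0.006,0]]])

```text
clock: 60.22
tcp_pos: [0.5791, 0.3276, 0.2295]
orientation: [0.024, 3.134, 0.033]
contact_force: [16.8, 32.8, -18.7]
grip_width: 0.0228
gripper_force: 61.2
```

>>> play_rows(commands=[[[1,0.0,-0.04,0,0],[1,0.0,-0.04,0,0],[1,0,-0.04,0,0],[1,0,-0.04,0,0]]])

```text
clock: 60.55
tcp_pos: [0.5789, 0.327, 0.2297]
orientation: [0.016, 3.131, 0.053]
contact_force: [23.6, 52.5, -31.1]
grip_width: 0.0226
gripper_force: 61.7
```

>>> play_rows(commands=[[[1,0,0.06,-0.01,0],[1,0,0.075,-0.012,0],[1,0,0.075,-0.012,0]]])

```text
clock: 60.8
tcp_pos: [0.5791, 0.3279, 0.2295]
orientation: [0.029, 3.139, 0.012]
contact_force: [11.8, 16.4, -14.8]
grip_width: 0.0224
gripper_force: 63.4
```

>>> play_rows(commands=[[[0.3,0,0,0,0],[0,0,0,0,0],[0,0,0,0,0],[-0.2,0,0.02,0,0],[-0.2,0,0.02,0,0],[-0.2,0,0.02,-0.15,0],[-0.2,0,0.02,-0.35,0],[-0.2,0,0.02,-0.55,0],[-0.2,0,0.02,-0.7,0],[-0.2,0,-0.2,-0.75,0],[-0.2,0,-0.4,-0.75,0],[-0.2,0,-0.6,-0.75,0]]])

```text
clock: 61.8
tcp_pos: [0.5755, 0.2025, 0.3818]
orientation: [0.032, 3.14, -0.001]
contact_force: [1.0, -1.0, 0.5]
grip_width: 0.0513
gripper_force: 0.0
```

>>> play_rows(commands=[[[-0.2,0,-0.2,0,0],[-0.2,0,-0.4,0,0],[-0.2,0,-0.6,0,0],[-0.2,0,-0.8,0,0],[-0.2,0,-1,0,0],[-0.2,0,-1,0,0]]])

```text
clock: 62.3
tcp_pos: [0.5715, -0.0082, 0.3799]
orientation: [-0.057, -3.139, 0.009]
contact_force: [1.4, -1.1, -0.8]
grip_width: 0.0511
gripper_force: 0.0
```

```bash
python3 - <<'E'
from h import *
go(.5,.0,.3)
s=snap('side'); t=snap('top','top14.png')
print('expected crank px at 0',proj(s,[[.5805,.3303,.241],[.5805,.3303+.018,.241]]),[(round(d['score'],2),np.round(d['rect'])) for d in viewer.trace(s,'crank_grip_mid')][:1])
for n,p in(('t',t),('s',s)):
  for e in viewer.trace(p,'pressed_0'):
    if e['score']>.4: c=rect(p,e['pixels'],.047); print(n,round(e['score'],2),np.round(e['rect']),fit([(p,e['pixels'],.6)],c[0]/1e3,c[1]/1e3,5,.095,.065,.026) if c[1]<-200 else c)
S=cv2.resize(s['pixels'][190:430,130:400,::-1],(675,600),interpolation=2)
cv2.imwrite('pics/c14.png',S)
E
```

```text
62.3 [ 0.5715 -0.0082  0.3799] yaw 177.9 tilt [-0.002 -0.006] go [0.358 0.03  0.4  ] turn None f [ 1.4 -1.1 -0.8] w 0.0511 j [ 0.58  0.31 -0.87  1.56  0.25  1.39  1.23]
expected crank px at 0 [[204.36884193 266.49592075]
 [199.51489692 271.36588858]] [(0.71, array([198., 261., 211., 285.]))]
t 0.72 [430. 270. 459. 311.] (array([ 600.2, -316.3,    4.1]), np.float64(27.7))
t 0.58 [421. 303. 456. 345.] (array([ 484.7, -328. ,    5.3]), np.float64(38.6))
s 0.97 [330. 218. 367. 235.] (array([ 482.9, -324.1,    8.9]), np.float64(44.6))
s 0.6 [291. 212. 327. 235.] (array([ 597.5, -314.5,    4.6]), np.float64(23.5))
```

View pics/c14.png

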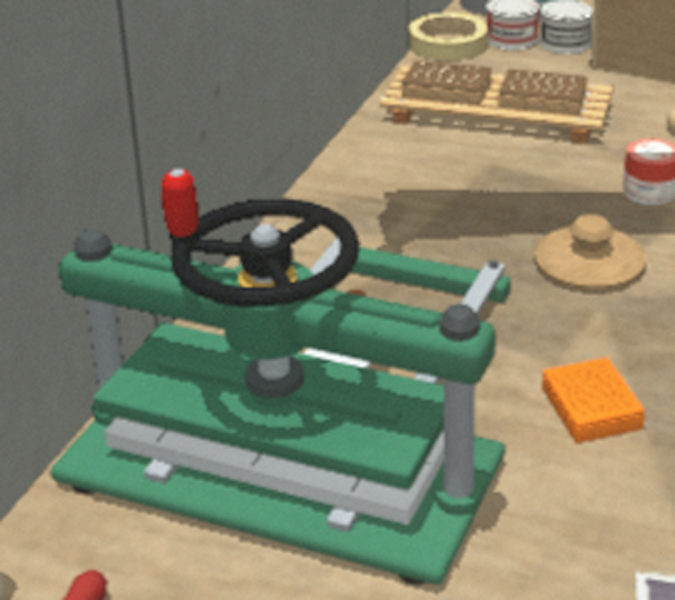

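The picture shows the platen down on the blocks, the bed home, both browns flat on the rack, and the pot and baren where they started. The crank has eased back about 0.2 rad, within the stated 0.3.

```bash
python3 -c "
from bench import r
print(r.hand_in())"
```

```text
the job is handed in; nothing more can be done
None
```

The changeover is done and handed in at about 62 s: both brown blocks lie side by side on the rack, the two green blocks are on the outer places (far one about 3 mm inside its mark), the bed is home and the wheel was wound down to its stop, easing back about 0.2 rad on release; no score came back.

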